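# Roll a glass rod up the feed track into the burner cradle

## Robot

A 7-joint arm with a two-finger parallel gripper is mounted at the origin on the work surface. World frame = base frame: x ahead of the robot, y to its left, z up, the work surface at z = 0. Lengths are in m, angles in rad, forces in N, time in s.
With the tool pointing down it reaches from about 0.4 to 0.85 m from the base axis. Payload 4.5 kg.
Tool frame: the origin (TCP) lies at the very end of the fingers, on their centre line; the grasp point (between the pads) lies 19 mm behind it (r.grip_depth is the distance from the TCP to the grasp point, in m); z points along the fingers, x is the direction in which the jaws open and shut, and the axes are right-handed (so a half turn about z gives the same grasp; the last joint's range is limited). The gripper opens to 88 mm and grips with 3 to 60 N. Pads are 18 mm wide; open, the fingers measure 123 mm over their backs; the gripper's body (75 mm by 187 mm) begins 45 mm behind the grasp point.
Start: joints at [0.034, 0.689, -0.195, 1.565, 0.157, 0.902, -0.215], TCP at [0.625, 0, 0.239] pointing down, gripper open.
Joint ranges: [-3.01, 3.01], [-0.46, 2.08], [-1.47, 1.51], [0.13, 2.56], [-1, 4.14], [0.04, 2.09], [-2.66, 2.66]. Speed limits (rad/s): [2.57, 2.57, 3.14, 3.14, 3.14, 3.14, 3.14].

## Interface

Orientations are given as a unit quaternion [x, y, z, w].
In Python, from plant import r gives the robot as it stands. The module is installed in compiled form; this text tells all that it offers.
- The arm moves only by the shell command python3 -m jog 'ROWS' [FORCE]. ROWS is JSON, a list of rows, each a list of 5 numbers: the shift along the tool's x, y, z in units of 1 m (1.0 is 1 m), then the turn about the tool's z in units of 360 degrees (1.0 is 360 degrees), then the closure, from 0 (fully open) to 1 (shut). In form: [[dx, dy, dz, yaw, fingers], ...]. A call has 1 to 20 rows; each row shifts and turns the commanded pose from where the row before left it, along the tool's axes as they then stand; what a row does not reach is not made up. A row lasts 1/10 s, in which the tool goes at most 50 mm and 8.59 degrees, less where a joint would pass 70% of its speed; a pose out of reach is approached as far as the arm can. A call with a number of a shift or a turn outside -1 to 1 is refused whole. A call with a gripper value outside its range is refused whole. The fingers move at their own pace and stop on an object; FORCE is the grip in N (left out, the last holds). Time passes only in rows, so rows that do not move let the fingers close. It gives the time, the measured TCP pose, the force and the opening at its end, in the units of the state.
- r.get_state(): the state, without advancing time (a new reading comes with each control period).
- r.snapshot(name): name is "scene" or "side" or "wrist"; returns the picture (400x640x3 uint8, red, green, blue); there is no depth.
- r.get_calibration(name): a dict with "mtx" (3x3 intrinsics, pixels), "dist" ([k1, k2, p1, p2, k3] as OpenCV has them; the pictures are not rectified), "R" (3x3) and "t" (3): a world point X has camera coordinates R X + t. Camera axes: x right, y down, z forward; pixel columns grow to the right and rows downward; lengths in m; the calibration is good to about 2 mm. A picture is of the moment at which its call begins: read the wrist's pose just before it. get_calibration takes no time and is no camera call; for the wrist camera it gives the pose at the moment of the call.
- r.finish_job(): hands the job in, once; it reports no verdict.
Trained networks look in the newest picture that a camera, given by its name, has taken for a name from the list of things; names that differ only in an ending like _2 or _b are one class to them, and where a whole thing is asked for, a point or a joint stands for the part that bears it (a point fixed in the world has none). Each returns a list of dicts, best first, with "score" (0 to 1); they miss things now and then, are a little off and sometimes report something else, mostly with a low value. They report only what shows in the picture. A call takes as long as a camera call. They do not tell look-alikes from the thing itself.
- r.cut_out(thing, camera): "pixels" (400x640 bool, what is visible of it) and "rect" ([left, top, right, bottom] in pixels, round what is visible of it).
The state is a dict: "clock": time; "q": joint angles; "qd": joint speeds; "joint_torque": joint torques, N m; "tool_pos": TCP position; "eef_rot": TCP orientation; "contact_force": force on the tool from outside, world axes, zero at the start; "moment": the same for the moment, N m; "opening": opening from 0.0 (shut) to 1.0 (fully open).
Only numpy, scipy, OpenCV 4.12 (cv2) and the standard library are available. Lean on these libraries where they do the work, as an engineer would, in place of code of your own. Each camera call takes 0.05 s, during which the arm holds its last target.

## Task

Take the graphite paddle from its rest and, with its blade, gently roll the amber glass rod up the sloping track, under the glare shield, until it drops over the crest into the cradle in front of the burner. Do not touch the rod with the gripper, lift it off the rails, bat it or squeeze it against the cradle's end stops. Then put the paddle back in its rest the way it stood, and leave the other things on the bench alone.

Things in the scene. Friction and masses are not known exactly. Their poses are not given: they have to be found in the camera images.
- track: Fixed feed track on an 8 mm plate, 170 mm wide (70 mm under the burner). Origin on the table; x = up-track (the way to roll), y across, z up. Two steel rails (|y| 34 to 50 mm, open between them down to the plate) rise at 4 degrees: top z = 30 mm at x = -65 mm, 38.4 mm at the crest, x = 55.6 mm. Side walls at |y| 53 to 58 mm, up to z = 48 mm, x from -90 to 88 mm.
- low_stop (a point): Midway between the two low stops the rod starts against, at their up-track face: x = -79 mm, z = 44 mm in the track's frame. The stops stand on the rails only (|y| 34 to 50 mm, x -88 to -79 mm, top z = 52 mm), so a 56 mm blade passes between them.
- crest (a point): Rail top at the crest, on the track's centre line: x = 55.6 mm, z = 38.4 mm in the track's frame. Past it the rails drop 3 mm into the level cradle. Once the rod's centre is past this x the rod tips into the cradle by itself; before that it rolls back down if let go.
- cradle (a point): Where the rod's centre lies when home in the cradle: 9.4 mm up-track of the crest (x = 65 mm, z = 49.4 mm in the track's frame), with about 1 mm play. End stops over the rails have their face at x = 80 mm, top z = 56 mm. A burner stands beyond, x = 0.09 to 0.22 m, 0.14 m tall.
- shield_edge (a point): Middle of the lower edge of the amber see-through glare shield: x = 17 mm, z = 133 mm in the track's frame. The 4 mm plate, 150 mm wide, leans 15 degrees towards -x as it rises to z = 249 mm; 10 mm posts at y = +-77 mm. The rod and the paddle's blade pass below it; the gripper stays on its -x side, handle leaning back.
- rod: Amber glass rod with two white rings, 28 mm diameter, 96 mm long, 90 to 180 g, lying across both rails. Origin at its centre; y is its length, x and z turn as it rolls. It starts against the low stops, centre at x = -65 mm, z = 44 mm in the track's frame, and rolls freely.
- paddle: Graphite paddle, 120 g, heaviest at the blade. Origin: middle of the blade's underside; z up the blade, +x out of its pushing face. Blade 8 mm thick (x -4 to 4), 56 wide (y), 36 high (z). Wooden handle 18 x 18 mm, 125 mm long, starts at (x -4, z 28 mm) and leans 35 degrees from z towards -x, to its end at x -76, z 130 mm. Blade upright = handle 35 degrees from vertical.
- paddle_grip (a point): Point on the handle's axis to take it by, 95 mm up the handle and 30 mm from its end: (-58.5, 0, 106) mm in the paddle's frame. Flat sides face +-y, 18 mm apart.
- rest: Fixed paddle rest; origin under the middle of its 130 x 100 x 8 mm base; axes as the paddle's when it stands in it, blade upright. The blade stands between two low lips (facing x = 18 and 36.5 mm; 8 and 10 mm tall); the handle leans back on a 10 mm bar across y (centre x = -10, z = 62 mm) between two 8 mm pegs at y = +-24 mm, up to z = 72 mm.
- rest_seat (a point): Where the paddle's origin stands in the rest: x = 30 mm, y = 0, z = 8 mm (top of the base) in the rest's frame.
- rod_block: Bystander: fixed wooden block, 110 x 90 x 50 mm, with coloured rods standing in it up to 90 mm. Origin under its centre.
- jar: Bystander: loose jar, 52 mm wide, 70 mm tall. Origin: centre of its underside.
- pot: Bystander: loose white cup, 72 mm wide, 60 mm tall. Origin: centre of its underside.
- marker: Bystander: loose green marker pen standing upright, 18 mm wide, 125 mm tall. Origin: centre of its underside.
Not all that is in view belongs to the job. There is more than one size of the rest; the job needs the middle-sized.

How it is judged:
On the way, in this order (a step that is already met when the one before it is completed fails the run):
1. the paddle is lifted at least 30 mm out of its rest while the rod still lies at the low stops (z of paddle in the frame of rest above 0.038 m and x of rod in the frame of track below -0.055 m), for 0.1 s.
2. the paddle pushes the rod along the middle of the track (x of rod in the frame of track between -0.02 and 0.045 m and contact force between paddle and rod above 0.01 N).
3. the rod lies in the cradle (distance between rod and cradle below 0.005 m and linear speed of rod below 0.03 m/s), for 0.2 s.
At the end, for the whole second after the job is handed in: The rod lies still in the cradle, centre within 5 mm of the cradle point, square to the track within 3.5 degrees; the paddle stands released and still in its rest, within 15 mm of its seat, 11 degrees of upright and 20 degrees of square (all of step 3 and angle between the y axis of rod and the y axis of track, either way round below 0.06 rad and distance between paddle and rest_seat below 0.015 m and angle between paddle's own z axis and vertical below 0.2 rad and angle between the x axis of paddle and the x axis of rest, either way round below 0.35 rad and linear speed of paddle below 0.03 m/s); the robot touches nothing.
It fails at once if the gripper touches the rod (contact force between the fingers and rod above 0.3 N).
It fails at once if the rod leaves the rails upwards (its centre more than 15 mm above its height in the cradle) (z of rod in the frame of track above 0.065 m).
It fails at once if the rod is batted or let run faster than 0.35 m/s (linear speed of rod above 0.35 m/s).
It fails at once if the paddle presses on the rod with more than 10 N (contact force between paddle and rod above 10 N).
It fails at once if the jar, cup or marker pen is moved more than 20 mm or the pen knocked over (distance of any of jar, pot, marker from where it was at the start of the episode above 0.02 m or angle between marker's own z axis and vertical above 0.5 rad).
It also fails if it takes over 61 s, if anything falls off the work surface, if the arm or the gripper's body presses on something with over 40 N, if the wrist force passes 120 N, or if a joint passes its speed limit or range.

## Working session

There is one attempt and no reset: what is moved stays moved. The work goes in short steps, Python scripts to look and compute and a shell command to move; the robot and the scene stay as the last step left them, time stands still between calls to the robot, and variables do not carry over. Pictures are saved under pics/ and viewed, and the job is handed in when it is done.

```bash
mkdir -p pics; ls; python3 - <<'E'
from plant import r
import cv2, numpy as np
np.set_printoptions(precision=4,suppress=True)
s=r.get_state(); print(s)
for n in ["scene","side","wrist"]:
    c=r.get_calibration(n); print(n,c)
    im=r.snapshot(n); cv2.imwrite(f"pics/{n}0.png",im[:,:,::-1])
E
```

```text
pics
{'clock': 0.0, 'q': array([ 0.0338,  0.69  , -0.1945,  1.5663,  0.1573,  0.9025, -0.2151]), 'qd': array([ 0.0014,  0.0008,  0.0008, -0.0024, -0.0004,  0.001 , -0.0005]), 'joint_torque': array([  0.0003, -52.7572,  -1.2669, -15.3434,  -0.0526,   0.0066,
         0.0002]), 'tool_pos': array([ 0.6244, -0.    ,  0.2379]), 'eef_rot': array([ 1.    ,  0.    , -0.0009,  0.0001]), 'contact_force': array([-0.6907,  0.0621,  0.6343]), 'moment': array([0.0409, 0.0224, 0.0182]), 'opening': 1.0028260660634074}
scene {'mtx': array([[388.433 ,   0.    , 312.2317],
       [  0.    , 388.433 , 202.2413],
       [  0.    ,   0.    ,   1.    ]]), 'dist': array([-0.0592,  0.    ,  0.    ,  0.    ,  0.    ]), 'R': array([[ 0.5184,  0.8551, -0.0056],
       [ 0.5392, -0.3319, -0.774 ],
       [-0.6637,  0.3982, -0.6331]]), 't': array([-0.3198, -0.1865,  1.3219])}
side {'mtx': array([[473.5163,   0.    , 317.5939],
       [  0.    , 473.5163, 191.1523],
       [  0.    ,   0.    ,   1.    ]]), 'dist': array([0.019, 0.   , 0.   , 0.   , 0.   ]), 'R': array([[-0.7956, -0.6058,  0.0025],
       [-0.47  ,  0.6146, -0.6335],
       [ 0.3822, -0.5052, -0.7738]]), 't': array([0.4694, 0.2994, 1.2375])}
wrist {'mtx': array([[342.3154,   0.    , 317.8595],
       [  0.    , 342.3154, 197.0669],
       [  0.    ,   0.    ,   1.    ]]), 'dist': array([-0.0481,  0.    ,  0.    ,  0.    ,  0.    ]), 'R': array([[ 1.    ,  0.0011, -0.0009],
       [ 0.0013, -0.9576,  0.288 ],
       [-0.0006, -0.288 , -0.9576]]), 't': array([-0.6238, -0.0389,  0.3895])}
```

View pics/scene0.png

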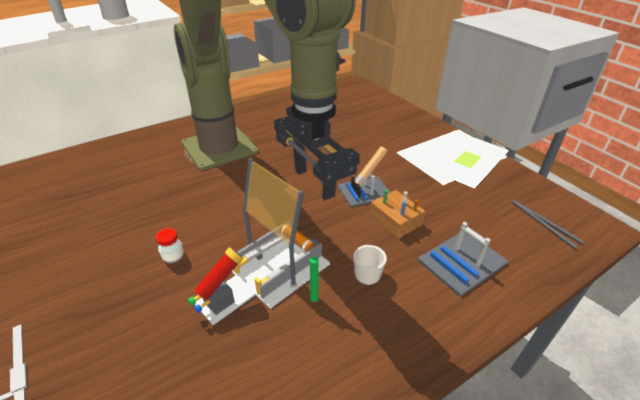

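View pics/side0.png

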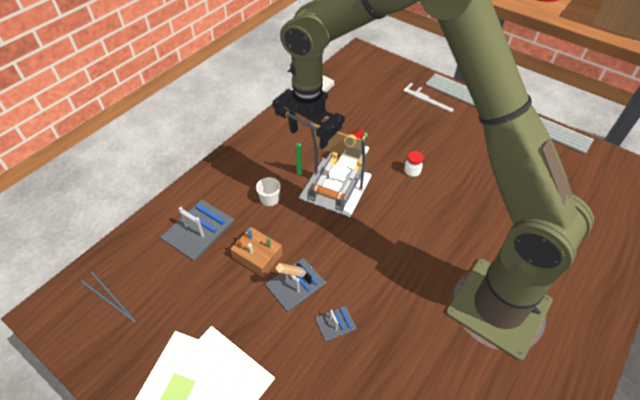

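View pics/wrist0.png

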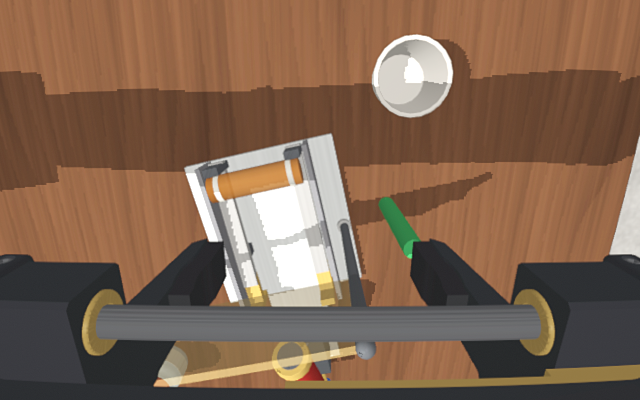

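Three rests are in the side view: large at (198,228), middle-sized at (295,283) with the paddle standing in it, and small at (336,322). The middle one is the candidate. I'll get the networks' masks and confirm it on enlarged crops.

```bash
cat > h.py <<'E'
import numpy as np, cv2
from plant import r
np.set_printoptions(precision=4,suppress=True)
def crop(im,x0,y0,x1,y1,name,s=None):
    s=s or min(800/(x1-x0),600/(y1-y0))
    c=cv2.resize(im[y0:y1,x0:x1],None,fx=s,fy=s,interpolation=cv2.INTER_CUBIC)
    cv2.imwrite(f"pics/{name}.png",c); print(name,"scale",s)
def proj(c,X):
    X=np.atleast_2d(np.asarray(X,float))
    p,_=cv2.projectPoints(X,cv2.Rodrigues(c["R"])[0],c["t"],c["mtx"],c["dist"]); return p[:,0]
def onplane(c,uv,z):
    uv=np.atleast_2d(np.asarray(uv,float))
    n=cv2.undistortPoints(uv[:,None],c["mtx"],c["dist"])[:,0]
    d=np.c_[n,np.ones(len(n))]@c["R"]; o=-c["R"].T@c["t"]
    k=(z-o[2])/d[:,2]; return o+d*k[:,None]
def T(p,yaw,P):
    P=np.atleast_2d(P).astype(float); C,S=np.cos(yaw),np.sin(yaw)
    return np.c_[p[0]+C*P[:,0]-S*P[:,1],p[1]+S*P[:,0]+C*P[:,1],P[:,2]]
E
python3 - <<'E'
from h import *
for cam in ["scene","side","wrist"]:
    c=r.get_calibration(cam)
    for t in ["track","rod","paddle","rest","rod_block","jar","pot","marker"]:
        for d in r.cut_out(t,cam)[:3]:
            m=d["pixels"]; ys,xs=np.nonzero(m)
            print(cam,t,round(d["score"],2),d["rect"],"cen",xs.mean().round(1),ys.mean().round(1),"plane z0",onplane(c,(xs.mean(),ys.mean()),0.0)[0])
s=cv2.imread("pics/side0.png");crop(s,220,220,380,340,"z_side_rest")
crop(s,280,110,400,225,"z_side_track")
s=cv2.imread("pics/scene0.png");crop(s,320,130,520,290,"z_scene_rest")
crop(s,180,150,340,320,"z_scene_track")
print(r.get_state()["clock"])
E
```

```text
scene track 0.92 [186.3, 157.7, 330.8, 325.3] cen 260.2 251.2 plane z0 [ 0.5143 -0.0864  0.    ]
scene rod 0.66 [293.6, 233.8, 312.9, 251.9] cen 303.2 241.6 plane z0 [0.5406 0.0197 0.    ]
scene paddle 0.89 [350.1, 148.9, 385.4, 193.4] cen 367.6 170.2 plane z0 [0.3752 0.3489 0.    ]
scene rest 0.77 [336.0, 174.1, 387.8, 209.7] cen 363.3 191.3 plane z0 [0.4542 0.2722 0.    ]
scene rest 0.67 [417.2, 222.7, 504.3, 296.0] cen 462.8 260.6 plane z0 [0.796  0.3118 0.    ]
scene rod_block 0.73 [370.5, 194.4, 425.2, 237.0] cen 397.0 212.9 plane z0 [0.5796 0.2922 0.    ]
scene jar 0.98 [157.2, 228.8, 182.3, 262.1] cen 168.8 245.3 plane z0 [ 0.3767 -0.2739  0.    ]
scene pot 0.6 [296.6, 230.8, 313.9, 252.9] cen 303.6 242.4 plane z0 [0.5436 0.0192 0.    ]
scene pot 0.57 [354.4, 248.4, 382.4, 287.4] cen 368.8 263.4 plane z0 [0.6841 0.1152 0.    ]
scene marker 0.55 [308.1, 258.6, 315.7, 299.2] cen 314.0 278.4 plane z0 [ 0.6551 -0.0185  0.    ]
side track 0.56 [297.7, 120.0, 371.9, 214.0] cen 339.2 171.4 plane z0 [ 0.6017 -0.1309  0.    ]
side rod 0.56 [313.7, 183.1, 346.6, 200.4] cen 328.6 192.8 p
[... 972 characters left out ...]
 ]
side marker 0.56 [299.3, 142.1, 300.1, 178.6] cen 298.6 160.1 plane z0 [ 0.7376 -0.0902  0.    ]
wrist track 0.8 [156.5, 132.1, 375.3, 386.0] cen 277.1 263.8 plane z0 [ 0.5741 -0.127   0.    ]
wrist rod 0.87 [203.7, 163.3, 306.0, 202.0] cen 254.2 180.5 plane z0 [ 0.5512 -0.02    0.    ]
wrist pot 0.77 [372.3, 34.5, 450.4, 118.4] cen 412.0 75.4 plane z0 [0.7253 0.0959 0.    ]
wrist pot 0.73 [157.2, 132.8, 374.4, 387.7] cen 276.9 264.0 plane z0 [ 0.5738 -0.1273  0.    ]
wrist marker 0.96 [379.5, 196.8, 421.8, 259.7] cen 398.3 225.4 plane z0 [ 0.7219 -0.0755  0.    ]
z_side_rest scale 5.0
z_side_track scale 5.217391304347826
z_scene_rest scale 3.75
z_scene_track scale 3.5294117647058822
1.35
```

View pics/z_side_rest.png

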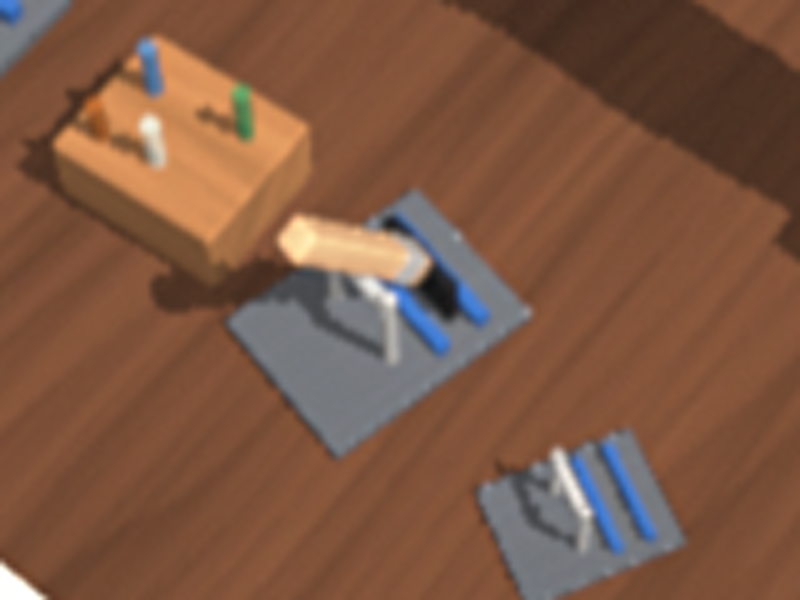

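View pics/z_side_track.png

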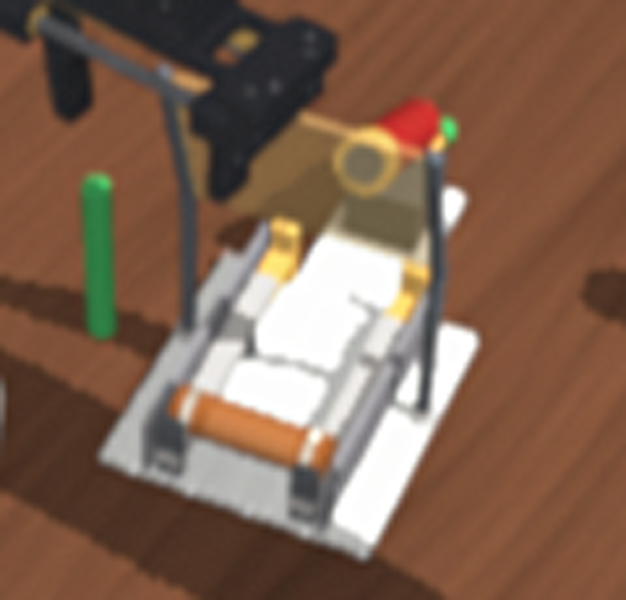

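View pics/z_scene_rest.png

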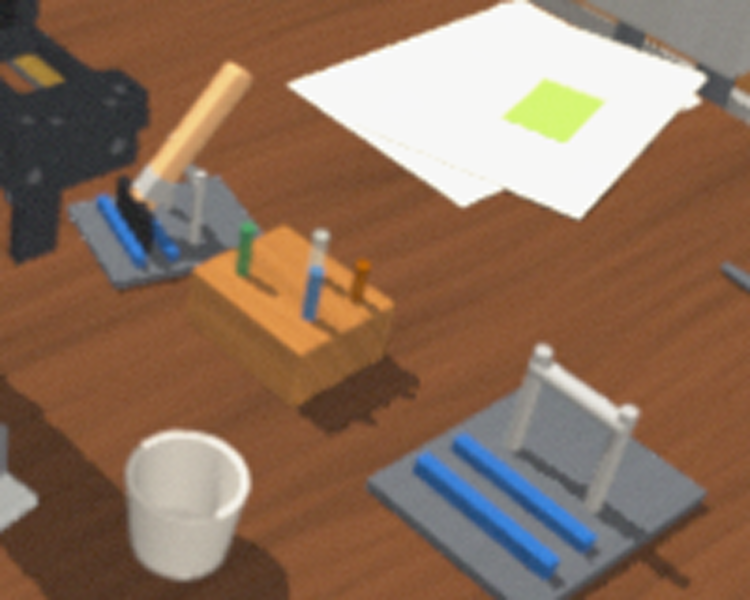

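View pics/z_scene_track.png

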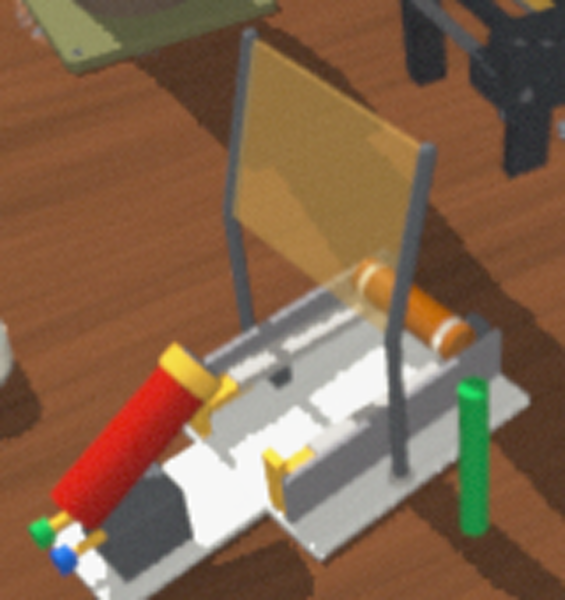

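The crop confirms it. The paddle leans in the middle-sized rest (side px 295,283), with the small empty rest at (336,322) and the large empty one at (198,228). Next I'll measure the track from the wrist picture.

```bash
python3 - <<'E'
from h import *
s=cv2.imread("pics/wrist0.png");crop(s,170,120,380,277,"z_w1")
crop(s,150,250,400,400,"z_w2")
E
```

```text
z_w1 scale 3.8095238095238093
z_w2 scale 3.2
```

View pics/z_w1.png

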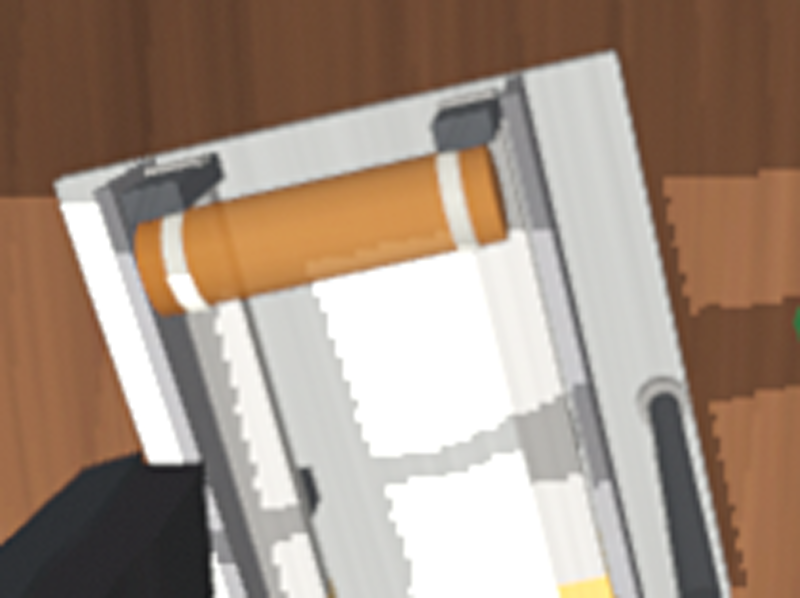

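View pics/z_w2.png

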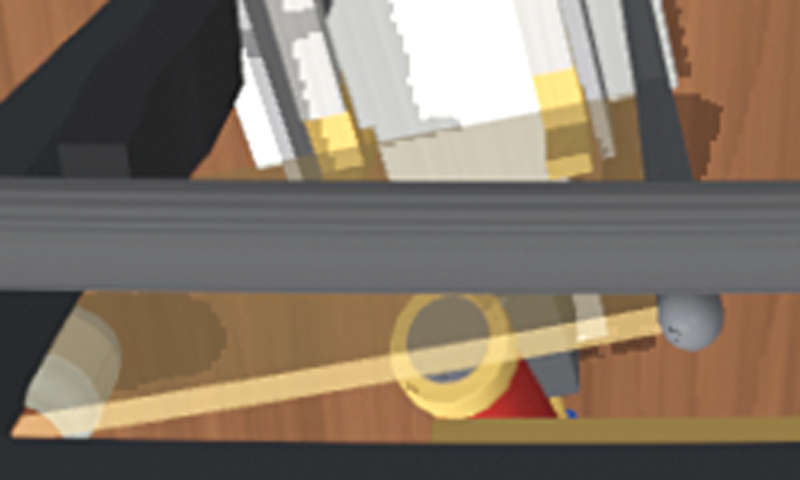

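```bash
python3 - <<'E'
from h import *
from scipy.optimize import least_squares
cw=r.get_calibration("wrist"); cs=r.get_calibration("side"); cc=r.get_calibration("scene")
W=lambda x,y:(x/3.8095+170,y/3.8095+120)
S=lambda x,y:(x/5.2174+280,y/5.2174+110)
C=lambda x,y:(x/3.5294+180,y/3.5294+150)
print("plate corners wrist",onplane(cw,[W(57,183),W(615,52)],.008))
print("plate corners side",onplane(cs,[S(100,458),S(367,558),S(478,335)],.008))
print("plate scene",onplane(cc,[C(527,400),C(320,560)],.008))
print("rod c wrist",onplane(cw,[254.2,180.5],.044),onplane(cw,[W(150,268),W(497,197)],.044))
print("rod c side",onplane(cs,[328.6,192.8],.044))
print("post foot wrist",onplane(cw,[W(660,395)],.008), "side",onplane(cs,[S(187,330),S(425,412)],.008),"scene",onplane(cc,[C(400,472)],.008))
print("dark thing",onplane(cw,[W(312,490)],.03))
q=lambda x,y:(x/5+220,y/5+220)
R=onplane(cs,[q(415,188),q(530,312),q(338,458),q(228,322)],.008);print("rest",R,[np.linalg.norm(R[i]-R[i-3]) for i in range(4)], R.mean(0))
E
```

```text
plate corners wrist [[ 0.475  -0.0035  0.008 ]
 [ 0.6396  0.0346  0.008 ]]
plate corners side [[ 0.6323  0.0378  0.008 ]
 [ 0.4659  0.0022  0.008 ]
 [ 0.5085 -0.1783  0.008 ]]
plate scene [[ 0.6411  0.0319  0.008 ]
 [ 0.6827 -0.1414  0.008 ]]
rod c wrist [[ 0.5596 -0.009   0.044 ]] [[ 0.5123 -0.0195  0.044 ]
 [ 0.6071  0.0002  0.044 ]]
rod c side [[ 0.5555 -0.009   0.044 ]]
post foot wrist [[ 0.6548 -0.0702  0.008 ]] side [[ 0.6527 -0.0731  0.008 ]
 [ 0.5    -0.1076  0.008 ]] scene [[ 0.6498 -0.0689  0.008 ]]
dark thing [[ 0.55   -0.0921  0.03  ]]
rest [[0.4907 0.1974 0.008 ]
 [0.3939 0.2203 0.008 ]
 [0.4224 0.3472 0.008 ]
 [0.5186 0.323  0.008 ]] [np.float64(0.0995454456847421), np.float64(0.13004985567290456), np.float64(0.09923975091655732), np.float64(0.12866529823436704)] [0.4564 0.272  0.008 ]
```

```bash
python3 - <<'E'
from h import *
cw=r.get_calibration("wrist"); cs=r.get_calibration("side"); cc=r.get_calibration("scene")
W=lambda x,y:(x/3.8095+170,y/3.8095+120)
S=lambda x,y:(x/5.2174+280,y/5.2174+110)
C=lambda x,y:(x/3.5294+180,y/3.5294+150)
p=np.array([.5736,-.0723]);yaw=np.radians(-77)
for z in (.008,.02,.03,.04):
  for nm,c,uv in (("w",cw,W(312,490)),("c",cc,C(283,375)),("s",cs,S(245,340))):
    X=onplane(c,uv,z)[0,:2]-p; print(z,nm,(np.array([[np.cos(yaw),np.sin(yaw)],[-np.sin(yaw),np.cos(yaw)]])@X*1000).round(1))
# overlay model
def draw(im,c,segs,col):
    for a in segs:
        q=proj(c,T(p,yaw,np.array(a)/1000)); q=[tuple(int(v) for v in np.round(k*4)) for k in q]
        cv2.line(im,q[0],q[1],col,1,cv2.LINE_AA)
segs=[]
for s in(-1,1):
    segs+= [[(-90,s*53,48),(88,s*53,48)],[(-90,s*58,48),(88,s*58,48)],[(-65,s*34,30),(55.6,s*34,38.4)],[(17,s*77,8),(17,s*77,133)],[(17,s*77,133),(-14,s*77,249)],[(80,s*34,56),(80,s*50,56)]]
segs+=[[(17,-75,133),(17,75,133)],[(-14,-75,249),(-14,75,249)],[(-65,-48,44),(-65,48,44)]]
for n,c,b in (("wrist",cw,(150,120,350,270)),("side",cs,(290,110,410,220)),("scene",cc,(180,150,340,320))):
    im=cv2.resize(cv2.imread(f"pics/{n}0.png"),None,fx=4,fy=4,interpolation=cv2.INTER_CUBIC); draw(im,c,segs,(255,0,255))
    q=im[b[1]*4:b[3]*4,b[0]*4:b[2]*4]; k=min(1,600/q.shape[0],800/q.shape[1]); cv2.imwrite(f"pics/ov_{n}.png",cv2.resize(q,None,fx=k,fy=k,interpolation=cv2.INTER_AREA))
E
```

```text
0.008 w [ 23.1 -34.3]
0.008 c [ 14.9 -41.5]
0.008 s [25.9 41.2]
0.02 w [ 18.1 -30.5]
0.02 c [ 21.  -31.9]
0.02 s [16.1 37.2]
0.03 w [ 14.  -27.4]
0.03 c [ 26.2 -24. ]
0.03 s [ 8.  33.8]
0.04 w [  9.9 -24.3]
0.04 c [ 31.3 -16. ]
0.04 s [-0.1 30.5]
```

View pics/ov_wrist.png

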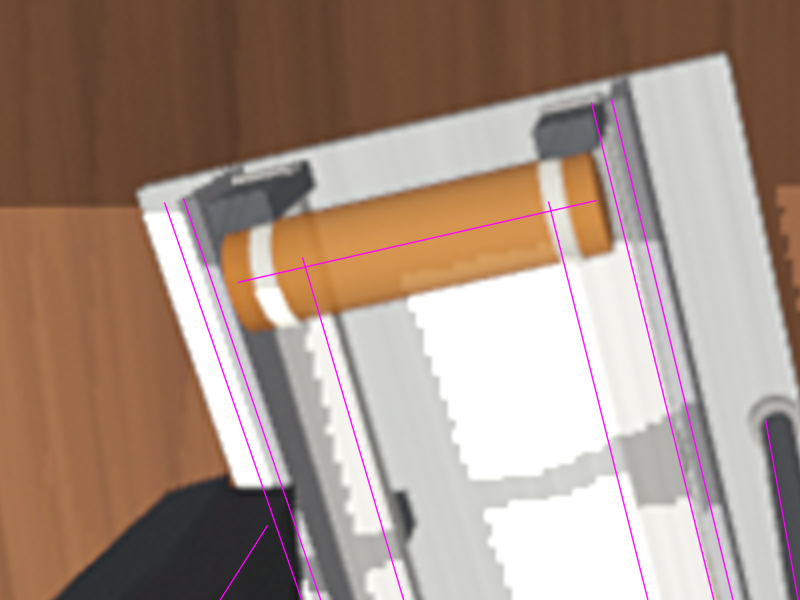

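View pics/ov_side.png

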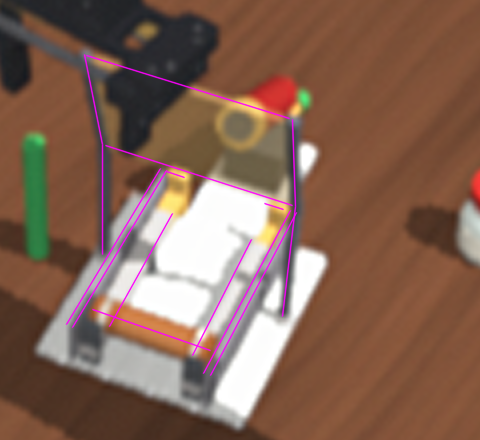

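View pics/ov_scene.png

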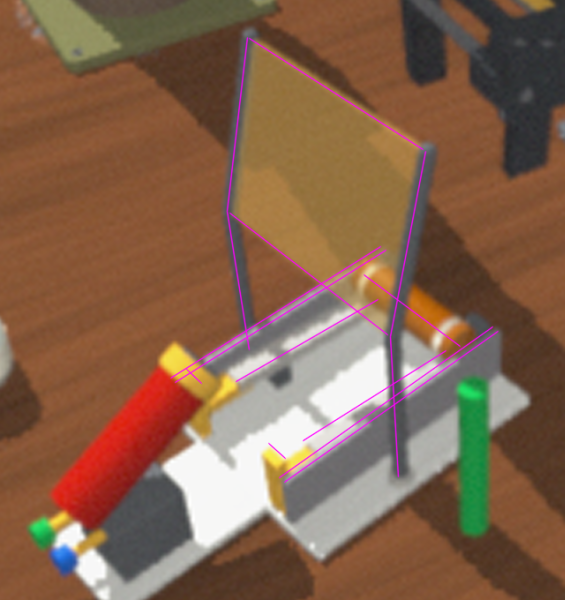

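```bash
python3 -m jog '[[-0.0133,-0.0255,0,0,0],[-0.0133,-0.0255,0,0,0],[-0.0133,-0.0255,0,0,0],[-0.0133,-0.0255,0,0,0],[-0.0133,-0.0255,0,0,0],[-0.0133,-0.0255,0,0,0],[-0.0133,-0.0255,0,0,0],[-0.0133,-0.0255,0,0,0],[-0.0133,-0.0255,0,0,0],[-0.0133,-0.0255,0,0,0],[-0.0133,-0.0255,0,0,0],[-0.0133,-0.0255,0,0,0],[0,0,0,0.0177,0],[0,0,0,0.0176,0],[0,0,0,0,0],[0,0,0,0,0],[0,0,0,0,0]]'
python3 - <<'E'
from h import *
s=r.get_state();print(s["clock"],s["tool_pos"],s["eef_rot"])
c=r.get_calibration("wrist"); im=r.snapshot("wrist")[:,:,::-1].copy()
p=np.array([.4564,.272]);yaw=np.arctan2(-.976,-.219)
def P(x,y,z): return (x,y,z)
segs=[]
R=lambda *a:[v/1000 for v in a]
box=[(65,50,8),(65,-50,8),(-65,-50,8),(-65,50,8)]
segs+=[(box[i],box[(i+1)%4]) for i in range(4)]
segs+=[((26,0,36),(-46,0,138)),((34,-28,44),(34,28,44)),((-10,-24,67),(-10,24,67)),((-10,24,8),(-10,24,72)),((-10,-24,8),(-10,-24,72))]
cv2.imwrite("pics/w1raw.png",im)
for a in segs:
    q=proj(c,T(p,yaw,np.array(a)/1000)); cv2.line(im,*[tuple(int(round(v)) for v in k) for k in q],(255,0,255),1)
cv2.imwrite("pics/w1.png",im)
E
```

```text
clock: 3.05
tool_pos: [0.4655, 0.3058, 0.2387]
eef_rot: [0.994, -0.11, 0.0, -0.0]
contact_force: [-0.8, -0.5, 1.0]
opening: 1.004
3.05 [0.4655 0.3058 0.2387] [ 0.9939 -0.11    0.     -0.    ]
```

View pics/w1.png

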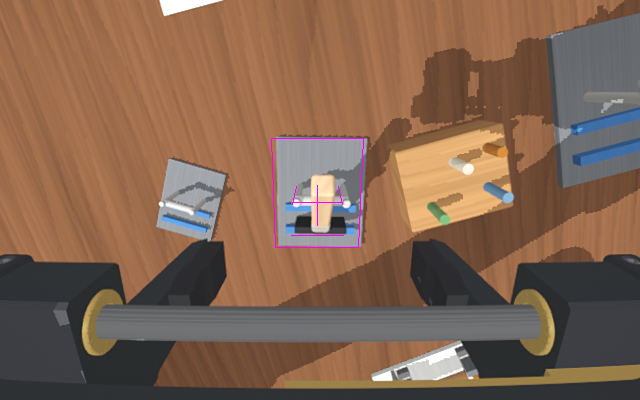

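```bash
python3 - <<'E'
from h import *
crop(cv2.imread("pics/w1raw.png"),255,125,385,255,"z_w1rest",4.6)
E
```

```text
z_w1rest scale 4.6
```

View pics/z_w1rest.png

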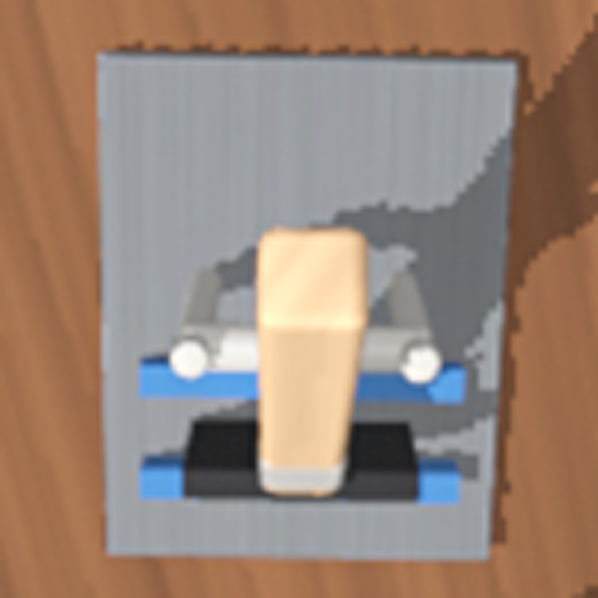

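```bash
python3 - <<'E'
from h import *
from scipy.optimize import least_squares
c=r.get_calibration("wrist")
W=lambda a:np.array(a)/4.6+[255,125]-0.4
m=np.array([(-65,-50,8),(-65,50,8),(65,50,8),(65,-50,8),(-10,-24,72),(-10,24,72)])/1000
uv=W([(98,55),(518,62),(490,558),(106,554),(188,357),(420,363)])
f=lambda q,m=m,uv=uv:(proj(c,T(q[:2],q[2],m))-uv).ravel()
s=least_squares(f,[.4564,.272,np.radians(-102.7)])
print(s.x[:2],np.degrees(s.x[2]),s.fun.reshape(-1,2).round(1))
# paddle: handle end centre, blade top rear edge ends
R=onplane(c,W([(313,277)]),.138)[0]; B=onplane(c,W([(185,498),(418,500)]),.044)
yaw=s.x[2];Rm=np.array([[np.cos(yaw),np.sin(yaw)],[-np.sin(yaw),np.cos(yaw)]])
print("handle end rest frame",Rm@(R[:2]-s.x[:2]),"blade front top", [(Rm@(b[:2]-s.x[:2])) for b in B])
g=T(s.x[:2],yaw,[[-.0355,0,.124]])[0]; print("grip",g)
st=r.get_state(); t=st["tool_pos"]; from scipy.spatial.transform import Rotation as Ro
M=Ro.from_quat(st["eef_rot"]).as_matrix(); print("tool x heading",np.degrees(np.arctan2(M[1,0],M[0,0])),"shift tool axes to grip-TCP",M.T@(np.array([g[0],g[1],.105])-t))
E
```

```text
[0.4604 0.2721] -103.5513099548478 [[-0.3 -0.3]
 [-0.1 -0.3]
 [-0.3  0.7]
 [-0.   0.4]
 [ 0.5  0.1]
 [ 0.1 -0.4]]
handle end rest frame [-0.045  -0.0001] blade front top [array([ 0.0333, -0.027 ]), array([0.0329, 0.0274])]
grip [0.4687 0.3066 0.124 ]
tool x heading -12.653661205254043 shift tool axes to grip-TCP [ 0.0029 -0.0014  0.1338]
```

```bash
python3 -m jog '[[0.003,-0.0015,0,0.0025,0],[0,0,0.025,0,0],[0,0,0.025,0,0],[0,0,0.025,0,0],[0,0,0.025,0,0],[0,0,0.018,0,0],[0,0,0.0155,0,0],[0,0,0,0,0],[0,0,0,0,0],[0,0,0,0,0]]'
python3 - <<'E'
from h import *
cv2.imwrite("pics/w2.png",r.snapshot("wrist")[:,:,::-1])
im=r.snapshot("side")[:,:,::-1]; crop(im,200,180,400,330,"s2")
E
```

```text
clock: 4.1
tool_pos: [0.4694, 0.3072, 0.1061]
eef_rot: [0.993, -0.119, 0.001, -0.001]
contact_force: [0.2, 0.5, 0.0]
opening: 1.002
s2 scale 4.0
```

View pics/w2.png

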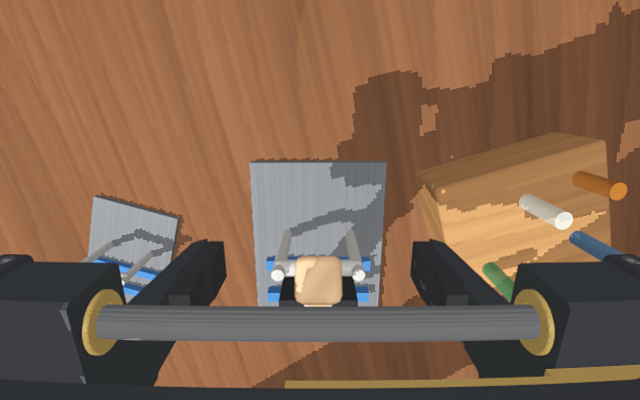

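View pics/s2.png

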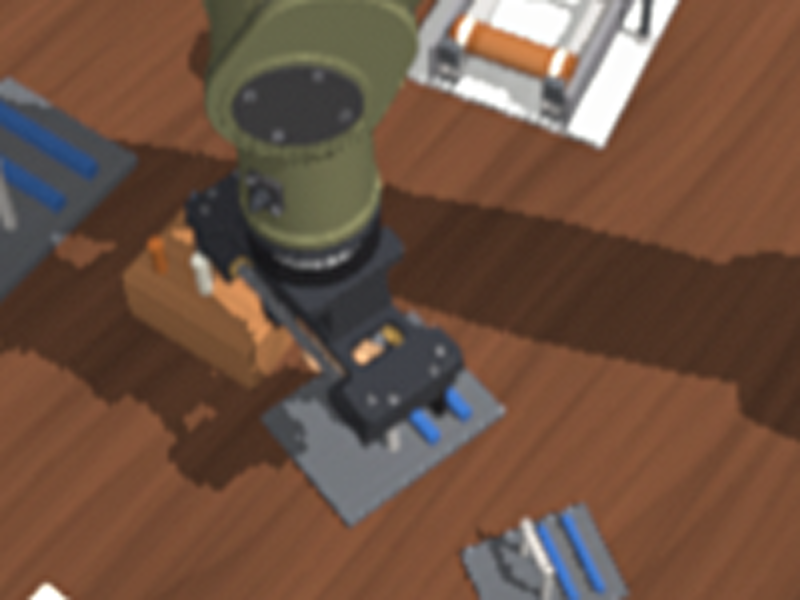

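The handle end sits at px (318,280), centred between the fingertips at 222 and 412. I'm closing on it.

```bash
python3 -m jog '[[0,0,0,0,1],[0,0,0,0,1],[0,0,0,0,1],[0,0,0,0,1],[0,0,0,0,1],[0,0,0,0,1],[0,0,0,0,1],[0,0,0,0,1]]' 40
python3 -m jog '[[0,0,-0.005,0,1],[0,0,-0.01,0,1],[0,0,-0.015,0,1],[0,0,-0.02,0,1],[0,0,-0.02,0,1],[0,0,-0.02,0,1],[0,0,0,0,1],[0,0,0,0,1]]'
python3 - <<'E'
from h import *
for n,b in (("wrist",(0,0,640,400)),("side",(200,150,400,300)),("scene",(270,80,470,230))):
    crop(r.snapshot(n)[:,:,::-1],*b,n[0]+n[1]+"3")
s=r.get_state();print(s["opening"]*88)
E
```

```text
clock: 5.0
tool_pos: [0.4687, 0.3068, 0.1052]
eef_rot: [0.993, -0.118, 0.0, 0.0]
contact_force: [0.0, 0.4, 0.5]
opening: 0.297
clock: 5.8
tool_pos: [0.4687, 0.3068, 0.1955]
eef_rot: [0.993, -0.118, 0.0, -0.0]
contact_force: [0.7, -0.1, -1.6]
opening: 0.203
wr3 scale 1.25
si3 scale 4.0
sc3 scale 4.0
17.484962024516502
```

View pics/sc3.png

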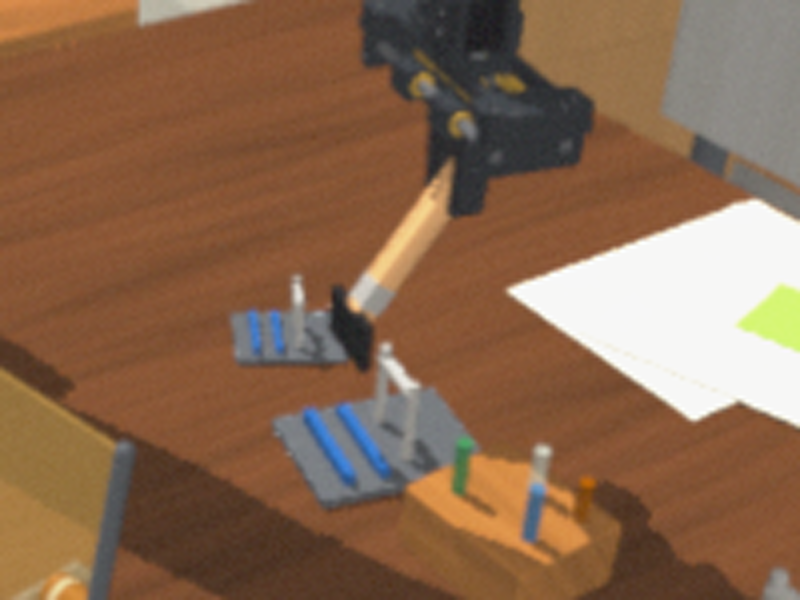

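View pics/wr3.png

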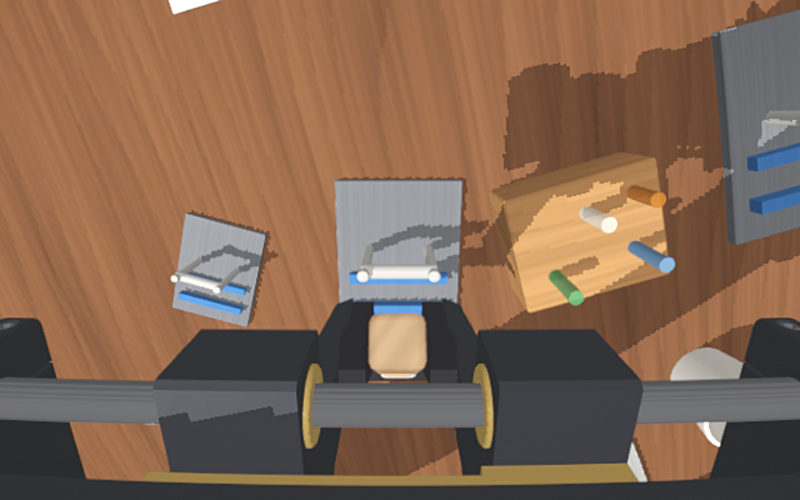

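View pics/si3.png

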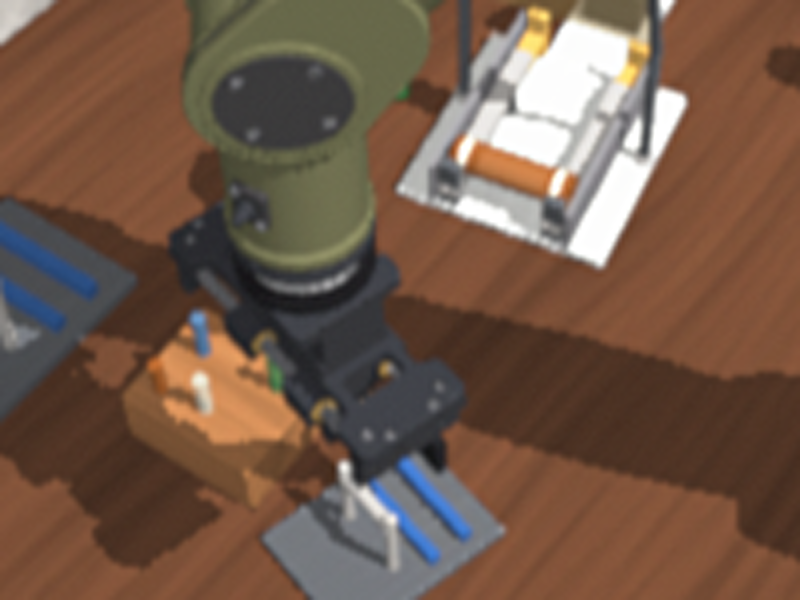

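```bash
cat >> h.py <<'E'
from scipy.spatial.transform import Rotation as Ro
# paddle model segs (mm)
_d=np.array([-np.sin(np.radians(35)),0,np.cos(np.radians(35))]); _n=np.array([np.cos(np.radians(35)),0,np.sin(np.radians(35))])
def paddle_segs():
    b=[np.array(v,float) for v in [(-4,-28,0),(4,-28,0),(4,28,0),(-4,28,0)]]; t=[v+[0,0,36] for v in b]
    L=[]
    for i in range(4): L+=[(b[i],b[(i+1)%4]),(t[i],t[(i+1)%4]),(b[i],t[i])]
    s=np.array([-4,0,28.]); e=s+125*_d
    c=[s*0+9*u*_n+np.array([0,9*w,0]) for u,w in ((1,1),(1,-1),(-1,-1),(-1,1))]
    for i in range(4): L+=[(e+c[i],e+c[(i+1)%4]),(s+20*_d+c[i],e+c[i])]
    return L
def paddle_world(P,st,gx=-65.5,gz=116.,tilt=0.,dy=0.,dyaw=0.):
    """paddle mm pts -> world with grip point (gx,gz) at grasp point; tilt>0 = handle leans further back"""
    P=np.atleast_2d(P)-[gx,0,gz]
    Rt=Ro.from_euler('y',-tilt,degrees=True).as_matrix()   # rotates z towards -x
    P=(P@Rt.T)/1000
    M=Ro.from_quat(st["eef_rot"]).as_matrix()
    t=np.c_[P[:,1]+dy/1000,P[:,0],-P[:,2]]  # paddle y->tool x, paddle x->tool y, z->-tool z
    t=t@Ro.from_euler('z',dyaw,degrees=True).as_matrix().T
    t=t+[0,0,-0.019]
    return t@M.T+st["tool_pos"]
def drawpad(im,c,st,k=4,col=(255,0,255),**kw):
    im=cv2.resize(im,None,fx=k,fy=k,interpolation=cv2.INTER_CUBIC)
    for a,b in paddle_segs():
        q=proj(c,paddle_world(np.array([a,b]),st,**kw))
        cv2.line(im,*[tuple(int(round(v*k+k/2)) for v in u) for u in q],col,1,cv2.LINE_AA)
    return im
E
python3 - <<'E'
from h import *
st=r.get_state()
for n,b in (("wrist",(250,220,390,320)),("scene",(330,100,410,180))):
    c=r.get_calibration(n); im=r.snapshot(n)[:,:,::-1].copy(); cv2.imwrite(f"pics/{n}3raw.png",im)
    o=drawpad(im,c,st,6); cv2.imwrite(f"pics/{n}3ov.png",cv2.resize(o[b[1]*6:b[3]*6,b[0]*6:b[2]*6],None,fx=.95,fy=.95))
E
```

```text
(no output)
```

View pics/wrist3ov.png

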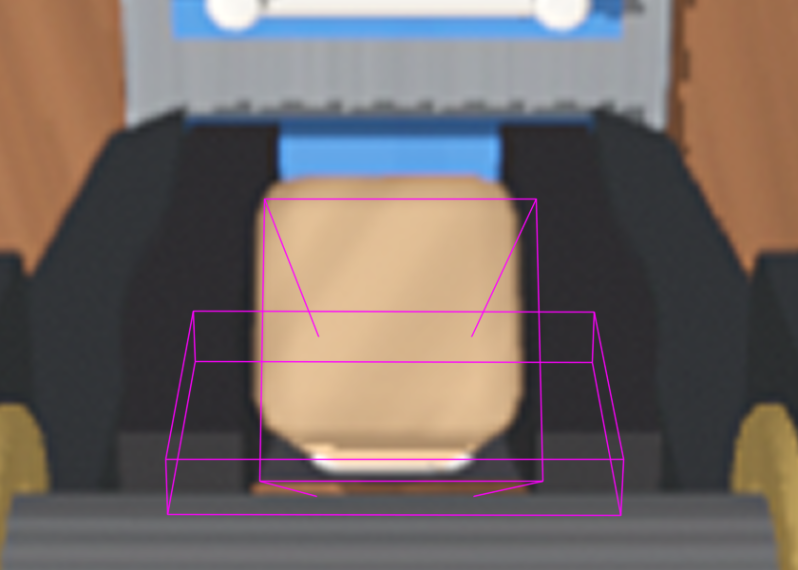

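View pics/scene3ov.png

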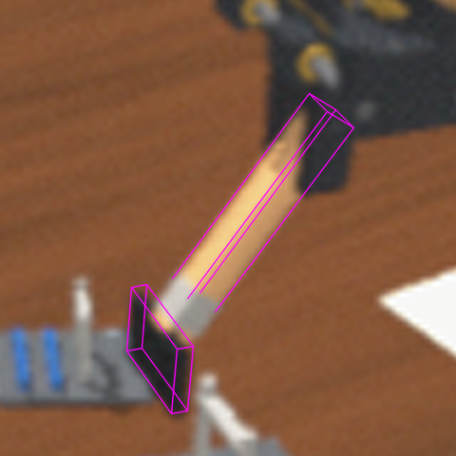

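```bash
python3 -m jog '[[0,0,-0.021,0,1],[0,0,-0.0215,0,1],[0.015,0.0264,0,0,1],[0.015,0.0264,0,0,1],[0.015,0.0264,0,0,1],[0.015,0.0264,0,0,1],[0.015,0.0264,0,0,1],[0.015,0.0264,0,0,1],[0.015,0.0264,0,0,1],[0.015,0.0264,0,0,1],[0.015,0.0264,0,0,1],[0.015,0.0264,0,0,1],[0,0,0,-0.0184,1],[0,0,0,-0.0184,1],[0,0,0,-0.0184,1],[0,0,0,-0.0184,1],[0,0,0,0,1],[0,0,0,0,1],[0,0,0,0,1]]'
python3 - <<'E'
from h import *
c=r.get_calibration("wrist"); im=r.snapshot("wrist")[:,:,::-1]
cv2.imwrite("pics/w4.png",im); crop(im,200,120,430,290,"z_w4")
import json; json.dump({k:np.array(v).tolist() for k,v in c.items()},open("c4.json","w"))
E
```

```text
clock: 7.95
tool_pos: [0.5522, 0.0149, 0.2375]
eef_rot: [0.994, 0.111, -0.0, 0.0]
contact_force: [-0.7, 0.1, -0.2]
opening: 0.201
z_w4 scale 3.4782608695652173
```

View pics/w4.png

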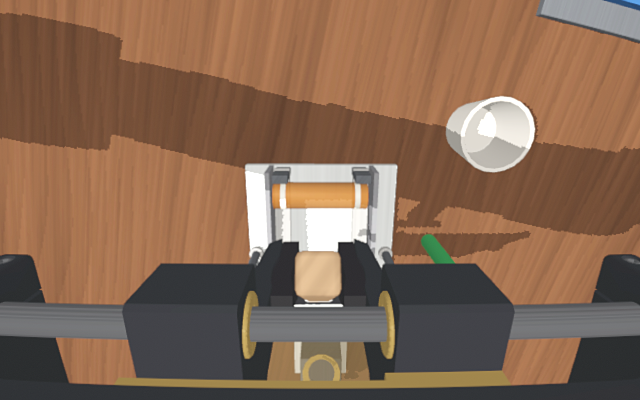

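View pics/z_w4.png

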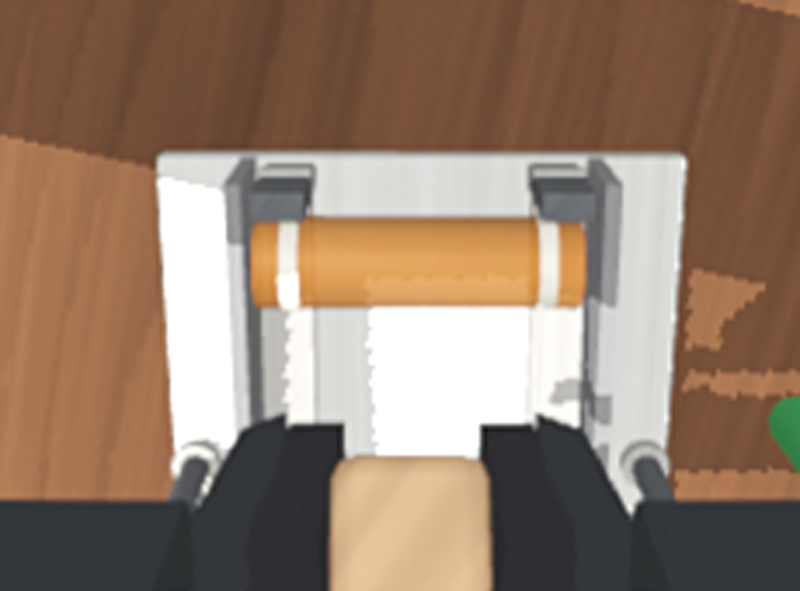

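```bash
cat > fit4.py <<'E'
from h import *
from scipy.optimize import least_squares
import json
c={k:np.array(v) for k,v in json.load(open("c4.json")).items()}
W=lambda a:np.array(a)/3.47826+[200,120]-0.4
uv=W([(158,155),(685,155),(197,458),(645,458),(312,182),(535,182)])
def f(q):
    m=np.array([(q[3],-.085,.008),(q[3],.085,.008),(.017,-.077,.008),(.017,.077,.008),(-.088,-.034,.052),(-.088,.034,.052)])
    return (proj(c,T(q[:2],q[2],m))-uv).ravel()
s=least_squares(f,[.5736,-.0723,np.radians(-77),-.09],loss="soft_l1")
p,yaw=s.x[:2],s.x[2]
if __name__=="__main__":
    print(p,np.degrees(yaw),s.x[3]); print(f(s.x).reshape(-1,2).round(1))
    Rm=np.array([[np.cos(yaw),np.sin(yaw)],[-np.sin(yaw),np.cos(yaw)]])
    for u in ((250,262),(585,262)): print("rod",Rm@(onplane(c,W(u),.044)[0,:2]-p))
    st=r.get_state(); M=Ro.from_quat(st["eef_rot"]).as_matrix(); print("tcp in track",Rm@(st["tool_pos"][:2]-p),"heading err",np.degrees(np.arctan2(M[1,0],M[0,0])-yaw)-90)
    im=cv2.resize(cv2.imread("pics/w4.png"),None,fx=4,fy=4,interpolation=cv2.INTER_CUBIC)
    sg=[]
    for k in(-1,1):
        sg+=[[(-90,k*53,48),(88,k*53,48)],[(-90,k*58,48),(88,k*58,48)],[(-65,k*34,30),(55.6,k*34,38.4)],[(17,k*77,8),(17,k*77,133)],[(-88,k*34,52),(-88,k*50,52)],[(-79,k*34,52),(-79,k*50,52)]]
    for a in sg:
        q=proj(c,T(p,yaw,np.array(a)/1000)); cv2.line(im,*[tuple(int(round(v*4+2)) for v in w) for w in q],(255,0,255),1,cv2.LINE_AA)
    cv2.imwrite("pics/ov4.png",im[560:1120,900:1640])
E
python3 fit4.py
```

```text
[ 0.5747 -0.0689] -77.15343805959084 -0.08785717306008924
[[-0.4  0. ]
 [ 0.5  0. ]
 [ 0.4 -1.2]
 [-0.4 -1.3]
 [-2.5  0.8]
 [ 2.2  0.8]]
rod [-0.0627 -0.0512]
rod [-0.0627  0.0483]
tcp in track [-0.0868 -0.0032] heading err -0.037509770396368936
```

View pics/ov4.png

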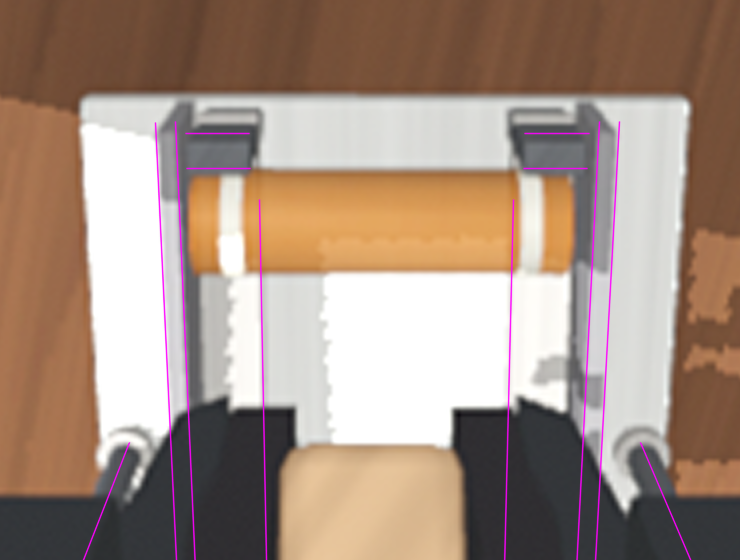

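The wrist view shows the rod at crop (417,262), the plate corners at (158,155) and (685,155), and the tool 3 mm off the track's centre line. I'll shift sideways, back off behind the low stops, and lower.

```bash
python3 -m jog '[[0.0032,-0.02,0,0,1],[0,-0.024,0,0,1],[0,-0.024,0,0,1],[0,-0.024,0,0,1],[0,0,0.025,0,1],[0,0,0.025,0,1],[0,0,0.025,0,1],[0,0,0.025,0,1],[0,0,0.0165,0,1],[0,0,0.01,0,1],[0,0,0,0,1],[0,0,0,0,1],[0,0,0,0,1]]'
python3 - <<'E'
from h import *
from fit4 import p,yaw
st=r.get_state(); print(st["contact_force"])
Rm=np.array([[np.cos(yaw),np.sin(yaw)],[-np.sin(yaw),np.cos(yaw)]]); print("tcp track",Rm@(st["tool_pos"][:2]-p))
for n,b in (("side",(290,110,410,220)),("scene",(230,130,390,270))):
    c=r.get_calibration(n); im=r.snapshot(n)[:,:,::-1].copy()
    crop(im,*b,f"{n}5")
    o=drawpad(im,c,st,5); q=o[b[1]*5:b[3]*5,b[0]*5:b[2]*5]; k=min(800/q.shape[1],600/q.shape[0],1); cv2.imwrite(f"pics/{n}5ov.png",cv2.resize(q,None,fx=k,fy=k))
E
```

```text
clock: 9.3
tool_pos: [0.5357, 0.1055, 0.1122]
eef_rot: [0.994, 0.112, 0.001, -0.0]
contact_force: [-0.7, -0.8, -1.0]
opening: 0.203
[-0.6832 -0.7812 -0.957 ]
tcp track [-0.1788  0.0008]
side5 scale 5.454545454545454
scene5 scale 4.285714285714286
```

View pics/scene5ov.png

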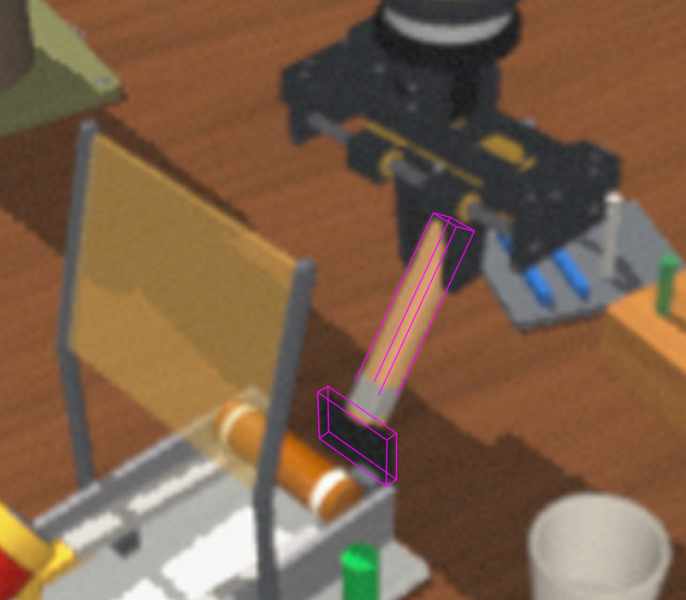

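View pics/side5ov.png

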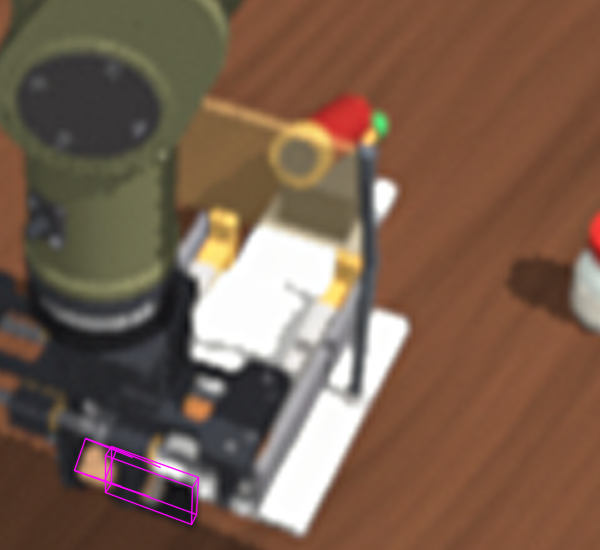

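```bash
python3 - <<'E'
from h import *
from fit4 import p,yaw
im=r.snapshot("scene")[:,:,::-1]; crop(im,235,225,295,270,"z5dark",10)
c=r.get_calibration("scene")
for uv in [(254,253),(257,250),(262,252),(262,259),(257,260)]:
  for z in (8,15,22):
    X=onplane(c,uv,z/1000)[0,:2]-p; print(uv,z,(np.array([[np.cos(yaw),np.sin(yaw)],[-np.sin(yaw),np.cos(yaw)]])@X*1000).round(1))
E
```

```text
z5dark scale 10
(254, 253) 8 [ 22.2 -61.9]
(254, 253) 15 [ 25.7 -56.2]
(254, 253) 22 [ 29.2 -50.4]
(257, 250) 8 [ 10.9 -64.8]
(257, 250) 15 [ 14.5 -59. ]
(257, 250) 22 [ 18.1 -53.2]
(262, 252) 8 [  6.3 -51.1]
(262, 252) 15 [ 10.  -45.4]
(262, 252) 22 [ 13.7 -39.8]
(262, 259) 8 [ 20.4 -33.3]
(262, 259) 15 [ 24.  -27.8]
(262, 259) 22 [ 27.5 -22.3]
(257, 260) 8 [ 30.9 -39. ]
(257, 260) 15 [ 34.3 -33.5]
(257, 260) 22 [ 37.8 -28. ]
```

View pics/z5dark.png

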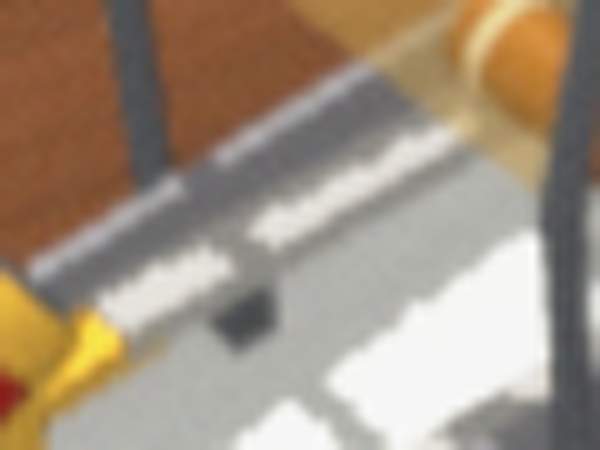

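The dark block at the inner foot of the rail reads as a rail leg. It lies outside |y| = 34 mm, so the 56 mm blade clears it. I'm raising the blade slightly and starting the push slowly.

```bash
python3 -m jog '[[0,0.01,-0.003,0,1],[0,0.008,0,0,1],[0,0.004,0,0,1],[0,0.002,0,0,1],[0,0.002,0,0,1],[0,0.002,0,0,1],[0,0.002,0,0,1],[0,0.002,0,0,1],[0,0.002,0,0,1],[0,0.002,0,0,1],[0,0.002,0,0,1],[0,0.003,0,0,1],[0,0.003,0,0,1],[0,0.003,0,0,1],[0,0.003,0,0,1],[0,0.003,0,0,1],[0,0.003,0,0,1],[0,0.003,0,0,1],[0,0.002,0,0,1],[0,0.001,0,0,1]]'
cat > look.py <<'E'
import sys
from h import *
from fit4 import p,yaw
k=sys.argv[1]
st=r.get_state(); Rm=np.array([[np.cos(yaw),np.sin(yaw)],[-np.sin(yaw),np.cos(yaw)]]); print("tcp track",Rm@(st["tool_pos"][:2]-p),st["tool_pos"][2],st["contact_force"])
for n,b in (("side",(290,110,410,220)),("scene",(200,120,370,290)),("wrist",(0,0,640,400))):
    c=r.get_calibration(n); im=r.snapshot(n)[:,:,::-1].copy(); cv2.imwrite(f"pics/{n}{k}raw.png",im)
    crop(im,*b,f"{n}{k}")
    for d in r.cut_out("rod",n)[:1]:
        ys,xs=np.nonzero(d["pixels"]); X=onplane(c,(xs.mean(),ys.mean()),.048)[0,:2]; print(n,"rod",round(d["score"],2),d["rect"],Rm@(X-p))
E
python3 look.py 6
```

```text
clock: 11.45
tool_pos: [0.5488, 0.0445, 0.1142]
eef_rot: [0.994, 0.112, 0.0, 0.0]
contact_force: [0.5, 0.5, -0.5]
opening: 0.197
tcp track [-0.1164  0.    ] 0.11421407553895849 [ 0.5094  0.5412 -0.4722]
side6 scale 5.454545454545454
side rod 0.55 [332.5, 184.7, 342.7, 195.7] [-0.0413 -0.0192]
scene6 scale 3.5294117647058822
scene rod 0.59 [269.8, 233.2, 304.2, 257.9] [-0.0293  0.0102]
wrist6 scale 1.25
wrist rod 0.61 [210.7, 228.1, 422.7, 382.3] [-0.0567  0.    ]
```

View pics/scene6.png

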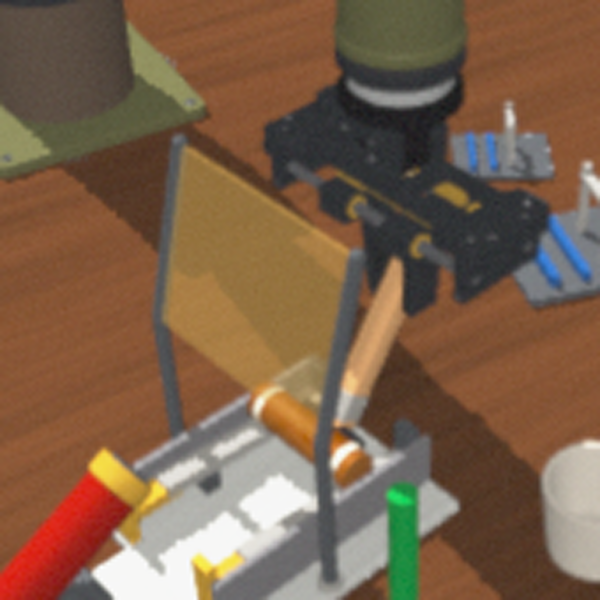

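View pics/side6.png

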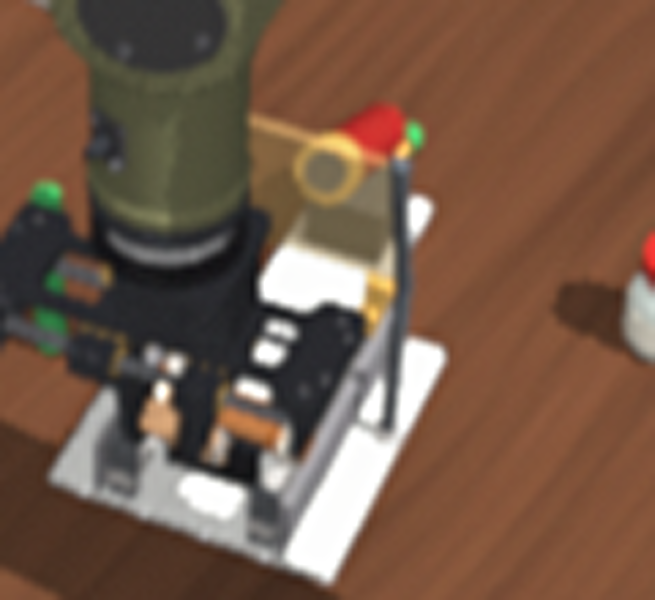

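The rod has rolled up with the blade behind it to x ≈ -31 mm. I'm continuing gently.

```bash
python3 -m jog '[[0,0.002,0,0,1],[0,0.003,0,0,1],[0,0.004,0,0,1],[0,0.004,0,0,1],[0,0.004,0,0,1],[0,0.004,0,0,1],[0,0.004,0,0,1],[0,0.004,0,0,1],[0,0.004,0,0,1],[0,0.004,0,0,1],[0,0.003,0,0,1],[0,0.002,0,0,1],[0,0.001,0,0,1],[0,0,0,0,1]]'
python3 look.py 7
```

```text
clock: 13.15
tool_pos: [0.5584, 0.0029, 0.1142]
eef_rot: [0.994, 0.112, 0.0, 0.0]
contact_force: [-0.6, 1.3, -0.4]
opening: 0.202
tcp track [-0.0736  0.0001] 0.1142200338300507 [-0.5566  1.2734 -0.3763]
side7 scale 5.454545454545454
scene7 scale 3.5294117647058822
scene rod 0.9 [256.5, 236.5, 290.0, 268.9] [ 0.0084 -0.0025]
wrist7 scale 1.25
wrist rod 0.77 [310.8, 307.7, 342.9, 306.2] [-0.0047  0.0068]
```

View pics/scene7.png

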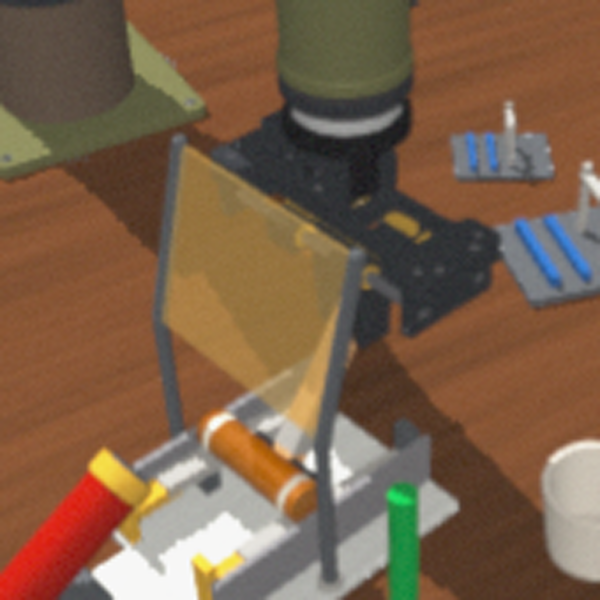

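View pics/side7.png

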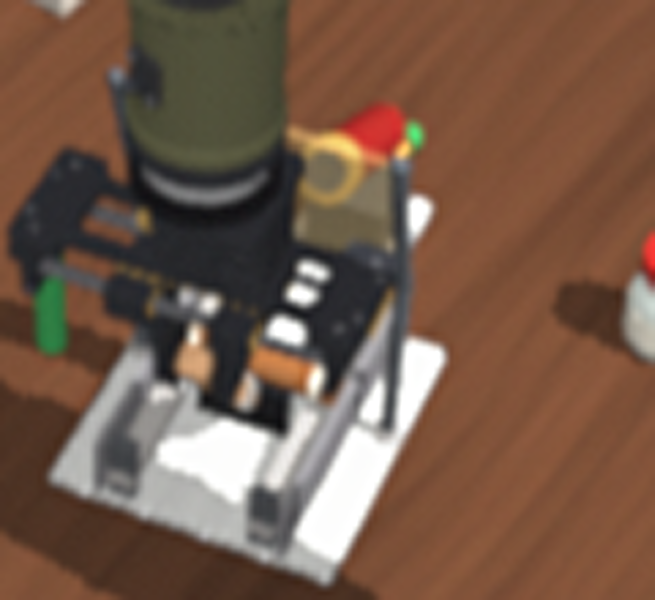

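View pics/wrist7.png

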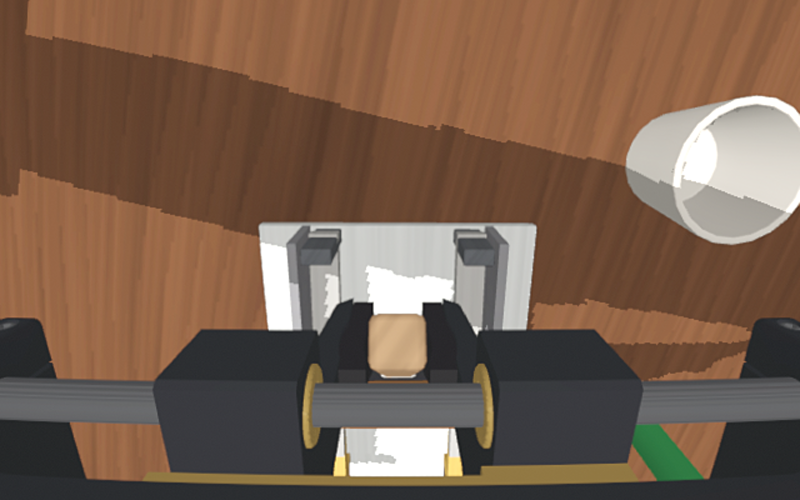

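```bash
python3 - <<'E'
from h import *
from fit4 import p,yaw
st=r.get_state(); tp=st["tool_pos"]
for n in("scene","side"):
    c=r.get_calibration(n)
    for z in (.114,.178,.2,.22,.24,.26,.28,.30,.32,.35): print(n,z,proj(c,[tp[0],tp[1],z])[0].round(1))
c=r.get_calibration("scene"); im=cv2.resize(cv2.imread("pics/scene7raw.png"),None,fx=5,fy=5,interpolation=cv2.INTER_CUBIC)
Rm=np.array([[np.cos(yaw),np.sin(yaw)],[-np.sin(yaw),np.cos(yaw)]]); t=Rm@(tp[:2]-p)*1000
def L(a,b,col):
    q=proj(c,T(p,yaw,np.array([a,b])/1000)); cv2.line(im,*[tuple(int(round(v*5+2)) for v in w) for w in q],col,1,cv2.LINE_AA)
for z in(178,240):
    x0,x1=t[0]-37.5,t[0]+37.5
    B=[(x0,-93.5,z),(x1,-93.5,z),(x1,93.5,z),(x0,93.5,z)]
    for i in range(4): L(B[i],B[(i+1)%4],(255,0,255) if z==178 else (0,255,0))
for k in(-1,1): L((17,k*77,8),(17,k*77,133),(0,255,255)); L((17,k*77,133),(-14,k*77,249),(0,255,255))
cv2.imwrite("pics/ov7.png",im[600:1200,1000:1750])
E
```

```text
scene 0.114 [299.7 213.4]
scene 0.178 [299. 191.]
scene 0.2 [298.7 182.8]
scene 0.22 [298.4 175.1]
scene 0.24 [298.2 167.2]
scene 0.26 [297.9 159. ]
scene 0.28 [297.6 150.6]
scene 0.3 [297.3 141.9]
scene 0.32 [297.  132.9]
scene 0.35 [296.5 118.8]
side 0.114 [325.8 179.6]
side 0.178 [326.2 164.5]
side 0.2 [326.3 159. ]
side 0.22 [326.4 154. ]
side 0.24 [326.5 148.8]
side 0.26 [326.7 143.4]
side 0.28 [326.8 138. ]
side 0.3 [326.9 132.3]
side 0.32 [327.1 126.6]
side 0.35 [327.3 117.7]
```

View pics/ov7.png

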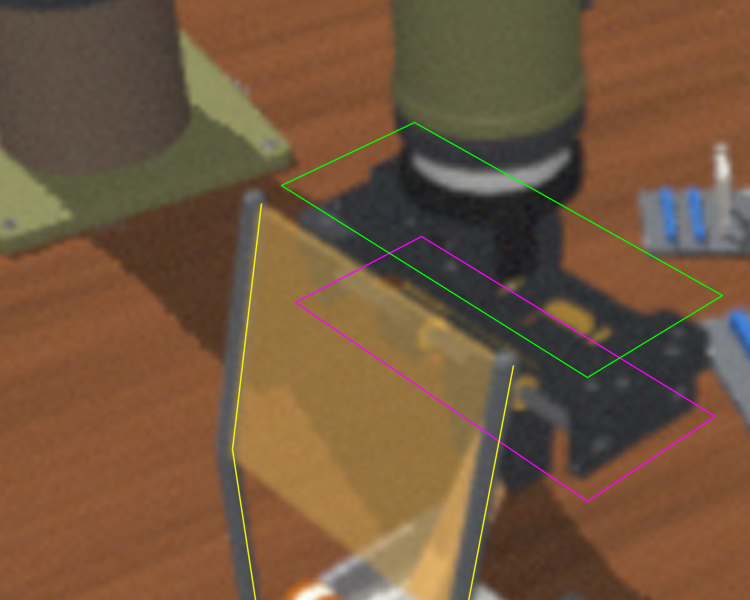

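The rod rolls well and squarely, and it is now near x = +9 mm. I'm creeping closer to check the clearance between the gripper and the shield posts.

```bash
python3 -m jog '[[0,0.002,0,0,1],[0,0.003,0,0,1],[0,0.003,0,0,1],[0,0.003,0,0,1],[0,0.002,0,0,1],[0,0.001,0,0,1],[0,0,0,0,1]]'
python3 look.py 8; python3 - <<'E'
from h import *
im=cv2.imread("pics/scene8raw.png"); crop(im,220,140,350,240,"z_sc8"); im=cv2.imread("pics/side8raw.png"); crop(im,285,110,385,200,"z_si8")
E
```

```text
clock: 14.15
tool_pos: [0.5615, -0.0109, 0.1142]
eef_rot: [0.994, 0.112, 0.0, 0.0]
contact_force: [0.3, 0.3, -2.0]
opening: 0.196
tcp track [-0.0595  0.0001] 0.114207210814157 [ 0.3442  0.251  -2.038 ]
side8 scale 5.454545454545454
side rod 0.23 [264.2, 256.8, 324.7, 308.9] [-0.3806 -0.049 ]
scene8 scale 3.5294117647058822
scene rod 0.88 [253.4, 240.0, 285.0, 268.7] [ 0.0216 -0.0004]
wrist8 scale 1.25
wrist rod 0.52 [273.0, 311.0, 341.3, 342.4] [ 0.0237 -0.0047]
z_sc8 scale 6.0
z_si8 scale 6.666666666666667
```

View pics/z_sc8.png

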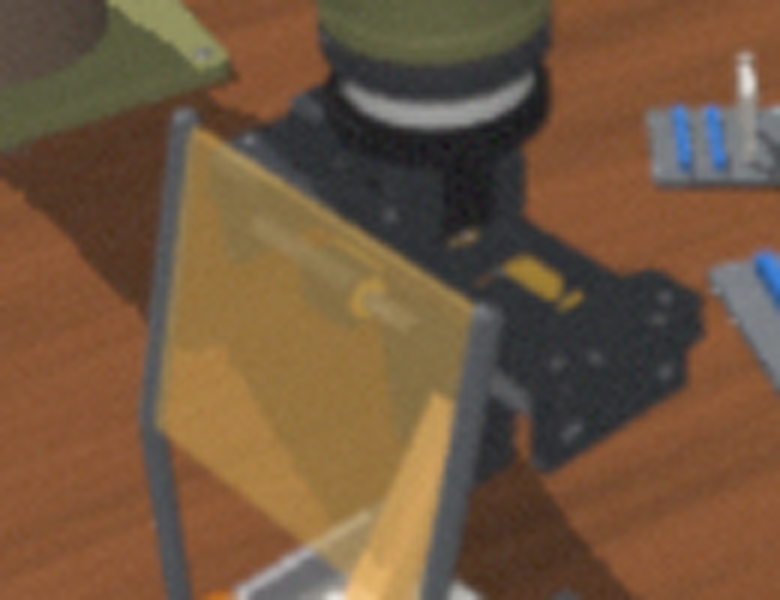

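View pics/z_si8.png

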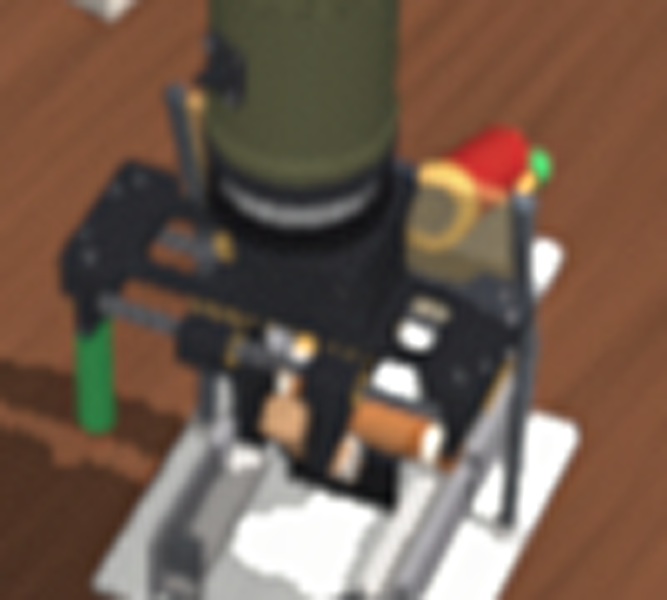

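```bash
python3 - <<'E'
from h import *
from fit4 import p,yaw
c=r.get_calibration("scene");t=-59.5
for z in (178,185,190,200,210,220,230): print(z,"near-shield +y",proj(c,T(p,yaw,[[(t+37.5)/1000,.0935,z/1000]]))[0].round(1),"far +y",proj(c,T(p,yaw,[[(t-37.5)/1000,.0935,z/1000]]))[0].round(1), "near-shield -y",proj(c,T(p,yaw,[[(t+37.5)/1000,-.0935,z/1000]]))[0].round(1))
print("post top",proj(c,T(p,yaw,[[-.014,-.077,.249],[-.014,.077,.249],[.017,.077,.133]])).round(1))
E
```

```text
178 near-shield +y [311.7 223.2] far +y [337.9 206. ] near-shield -y [253.4 182.7]
185 near-shield +y [311.7 220.5] far +y [338.  203.4] near-shield -y [253.1 180.2]
190 near-shield +y [311.7 218.6] far +y [338.1 201.5] near-shield -y [252.9 178.3]
200 near-shield +y [311.7 214.7] far +y [338.3 197.6] near-shield -y [252.4 174.6]
210 near-shield +y [311.6 210.8] far +y [338.5 193.7] near-shield -y [252.  170.9]
220 near-shield +y [311.6 206.7] far +y [338.7 189.8] near-shield -y [251.5 167.1]
230 near-shield +y [311.6 202.6] far +y [338.9 185.8] near-shield -y [251.  163.2]
post top [[251.8 160.2]
 [302.2 192.6]
 [292.1 245. ]]
```

Clearance estimate: the gripper body spans z ≈ 183–215 mm and meets the shield posts at about TCP x = -48 mm. That means the upright blade alone can only escort the rod to x ≈ 30 mm. The last ~25 mm has to be a free roll at about 0.2 m/s, which is under the limit and carries the rod over the crest. I'll back down a little with the rod resting on the blade to get a smooth run-up, and measure the servo lag on the way.

```bash
python3 -c "
from plant import r
print(r.get_state()['tool_pos'])"
python3 -m jog '[[0,-0.001,0,0,1],[0,-0.002,0,0,1],[0,-0.003,0,0,1],[0,-0.004,0,0,1],[0,-0.004,0,0,1],[0,-0.004,0,0,1],[0,-0.004,0,0,1]]'
python3 -c "
from plant import r
s=r.get_state();print(s['tool_pos'],s['clock'])"
python3 -m jog '[[0,-0.004,0,0,1],[0,-0.004,0,0,1],[0,-0.004,0,0,1],[0,-0.004,0,0,1],[0,-0.004,0,0,1],[0,-0.003,0,0,1],[0,-0.002,0,0,1],[0,-0.001,0,0,1],[0,0,0,0,1],[0,0,0,0,1]]'
python3 look.py 9
```

```text
[ 0.56147379 -0.01052085  0.11424188]
clock: 15.15
tool_pos: [0.5565, 0.0113, 0.1143]
eef_rot: [0.994, 0.112, 0.0, -0.0]
contact_force: [-1.3, -0.4, -1.2]
opening: 0.202
[0.55652215 0.01130446 0.11425015] 15.15
clock: 16.15
tool_pos: [0.5508, 0.0361, 0.1142]
eef_rot: [0.994, 0.112, 0.0, -0.0]
contact_force: [-0.2, 0.2, -0.9]
opening: 0.201
tcp track [-0.1077  0.0001] 0.11424217094122449 [-0.2449  0.1788 -0.8606]
side9 scale 5.454545454545454
side rod 0.44 [333.4, 182.7, 346.5, 193.3] [-0.032  -0.0214]
scene9 scale 3.5294117647058822
scene rod 0.69 [267.1, 233.5, 300.8, 259.0] [-0.0226 -0.0019]
wrist9 scale 1.25
wrist rod 0.7 [294.2, 248.8, 338.2, 305.6] [-0.0612 -0.0004]
```

View pics/scene9.png

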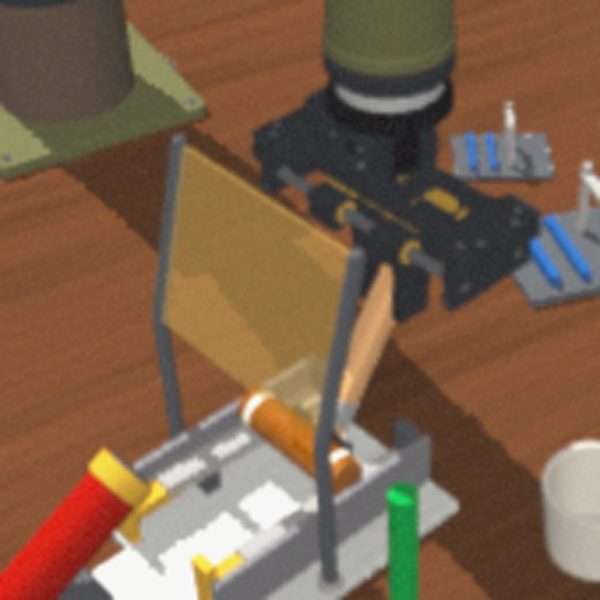

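The servo shows practically no lag (22 mm commanded, 22.4 mm moved). I'm backing up another 15 mm, then doing the smooth run-up to 0.22 m/s with a stop before the shield.

```bash
python3 -m jog '[[0,-0.002,0,0,1],[0,-0.003,0,0,1],[0,-0.004,0,0,1],[0,-0.003,0,0,1],[0,-0.002,0,0,1],[0,-0.001,0,0,1],[0,0,0,0,1],[0,0,0,0,1],[0,0,0,0,1]]'
python3 look.py 10 | head -3
python3 -m jog '[[0,0.004,0,0,1],[0,0.008,0,0,1],[0,0.012,0,0,1],[0,0.017,0,0,1],[0,0.022,0,0,1],[0,0.004,0,0,1],[0,0.001,0,0,1],[0,0,0,0,1],[0,0,0,0,1],[0,0,0,0,1],[0,0,0,0,1],[0,0,0,0,1]]'
python3 look.py 11
```

```text
clock: 17.35
tool_pos: [0.5475, 0.0506, 0.1142]
eef_rot: [0.994, 0.112, 0.0, 0.0]
contact_force: [0.6, 0.7, -0.7]
opening: 0.199
tcp track [-0.1226  0.0001] 0.1142298993089436 [ 0.5783  0.6811 -0.7327]
side10 scale 5.454545454545454
side rod 0.6 [331.1, 185.3, 341.1, 193.0] [-0.0485 -0.022 ]
clock: 18.85
tool_pos: [0.5626, -0.0151, 0.1143]
eef_rot: [0.994, 0.113, 0.0, -0.0]
contact_force: [-0.2, 0.1, -0.9]
opening: 0.199
tcp track [-0.0551  0.0002] 0.11427031543327848 [-0.1907  0.1133 -0.8861]
side11 scale 5.454545454545454
scene11 scale 3.5294117647058822
scene rod 0.57 [238.4, 249.4, 270.8, 282.3] [0.067  0.0039]
wrist11 scale 1.25
wrist rod 0.65 [266.9, 349.8, 372.3, 383.5] [0.0674 0.0005]
```

View pics/scene11.png

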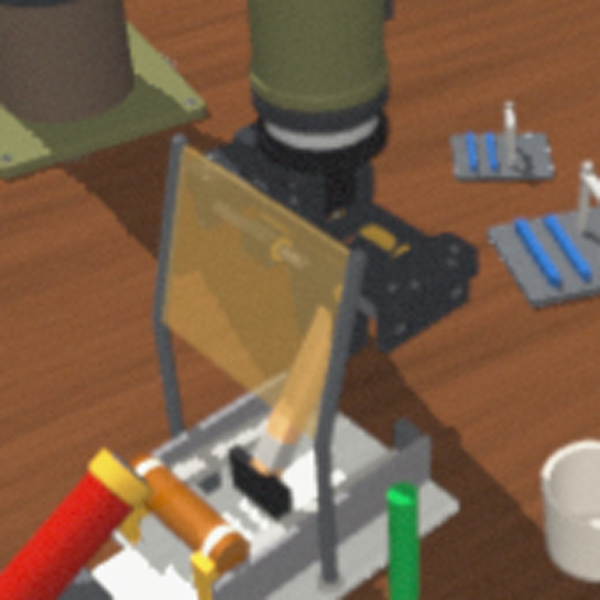

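View pics/side11.png

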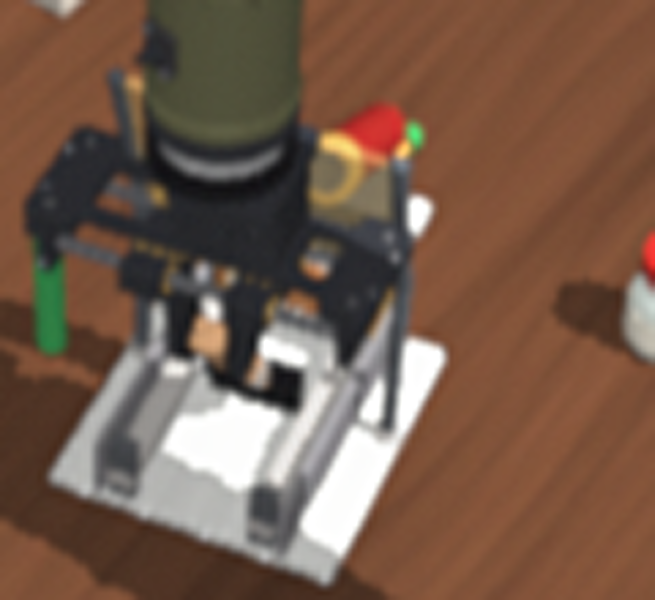

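The rod lies in the cradle: scene crop (190,510), x ≈ 67 mm by both cameras, past the crest and against the yellow stops. I'm backing the paddle out and returning it above the rest.

```bash
python3 -m jog '[[0,-0.005,0,0,1],[0,-0.01,0,0,1],[0,-0.02,0,0,1],[0,-0.025,0,0,1],[0,-0.025,0,0,1],[0,-0.02,0,0,1],[0,-0.014,0,0,1],[0,-0.006,0,0,1],[0,0,-0.025,0,1],[0,0,-0.03,0,1],[0,0,-0.03,0,1],[0,0,-0.015,0,1],[0,0,0,0,1]]'
python3 -m jog '[[-0.002,-0.021,0,0,1],[-0.002,-0.021,0,0,1],[-0.002,-0.021,0,0,1],[-0.002,-0.021,0,0,1],[-0.002,-0.021,0,0,1],[-0.002,-0.021,0,0,1],[-0.002,-0.021,0,0,1],[-0.002,-0.021,0,0,1],[-0.002,-0.021,0,0,1],[-0.002,-0.021,0,0,1],[0,0,0,0.0184,1],[0,0,0,0.0184,1],[0,0,0,0.0184,1],[0,0,0,0.0184,1],[0,0,0,0,1],[0,0,0,0,1],[0,0,0,0,1]]'
python3 - <<'E'
from h import *
st=r.get_state(); M=Ro.from_quat(st["eef_rot"]).as_matrix()
print("heading",np.degrees(np.arctan2(M[1,0],M[0,0])),"to grasp pose, tool axes",M.T@(np.array([.4687,.3068,.1052])-st["tool_pos"]))
for n,b in (("scene",(300,90,420,210)),("wrist",(200,150,440,330))):
    c=r.get_calibration(n); im=r.snapshot(n)[:,:,::-1].copy(); cv2.imwrite(f"pics/{n}12raw.png",im)
    if n=="scene":
        o=drawpad(im,c,st,5); cv2.imwrite("pics/scene12ov.png",o[450:1050,1500:2100])
    else: crop(im,*b,"wr12")
im=cv2.imread("pics/scene12raw.png"); crop(im,190,200,310,290,"sc12track")
E
```

```text
clock: 20.45
tool_pos: [0.5363, 0.1058, 0.2163]
eef_rot: [0.994, 0.111, 0.002, -0.0]
contact_force: [-0.4, -0.5, -1.0]
opening: 0.202
clock: 22.15
tool_pos: [0.4683, 0.3062, 0.2137]
eef_rot: [0.993, -0.118, -0.0, 0.0]
contact_force: [0.5, 0.4, -2.2]
opening: 0.198
heading -13.514243873539481 to grasp pose, tool axes [ 0.0003 -0.0008  0.1085]
wr12 scale 3.3333333333333335
sc12track scale 6.666666666666667
```

View pics/scene12ov.png

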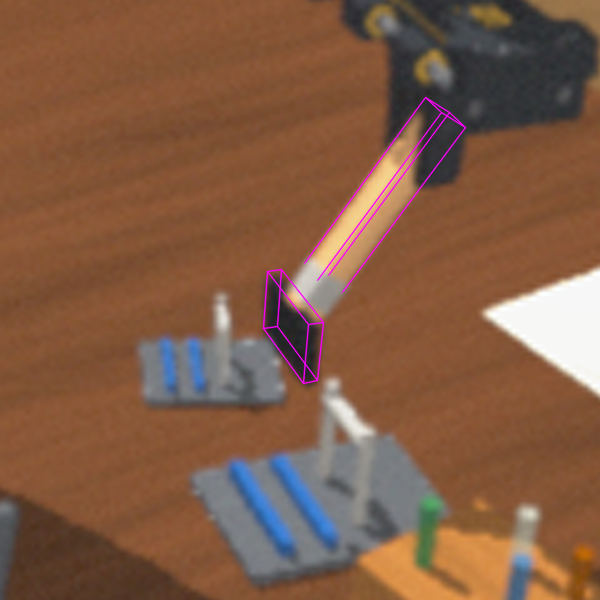

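View pics/wr12.png

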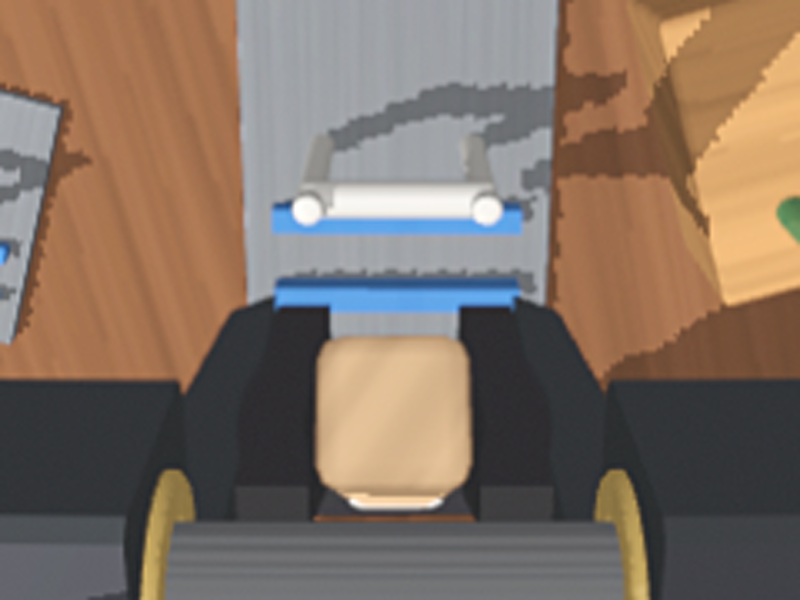

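View pics/sc12track.png

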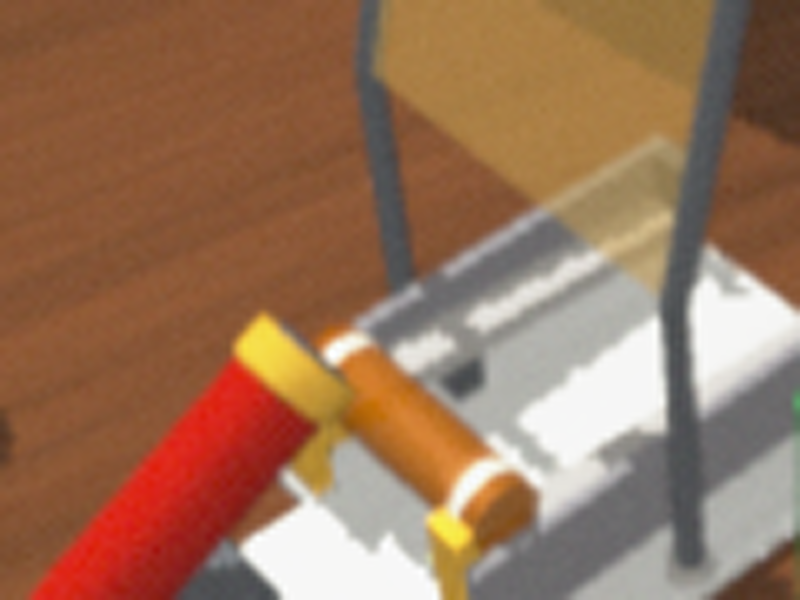

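The paddle is unchanged in the grip: the handle end is at px (295–341, 251–298), as after the pick-up. The rod lies against both stops. I'm lowering the paddle into the rest.

```bash
python3 -m jog '[[0.0003,-0.0008,0.02,0,1],[0,0,0.025,0,1],[0,0,0.025,0,1],[0,0,0.015,0,1],[0,0,0.008,0,1],[0,0,0.005,0,1],[0,0,0.004,0,1],[0,0,0.003,0,1],[0,0,0.002,0,1],[0,0,0,0,1],[0,0,0,0,1]]'
python3 - <<'E'
from h import *
st=r.get_state()
for n,b in (("scene",(300,130,440,230)),("wrist",(200,150,440,330)),("side",(240,210,360,310))):
    c=r.get_calibration(n); im=r.snapshot(n)[:,:,::-1].copy()
    crop(im,*b,n+"13")
E
```

```text
clock: 23.35
tool_pos: [0.4695, 0.3072, 0.1083]
eef_rot: [0.993, -0.119, 0.001, -0.0]
contact_force: [-1.4, -0.8, 6.3]
opening: 0.196
scene13 scale 5.714285714285714
wrist13 scale 3.3333333333333335
side13 scale 6.0
```

View pics/scene13.png

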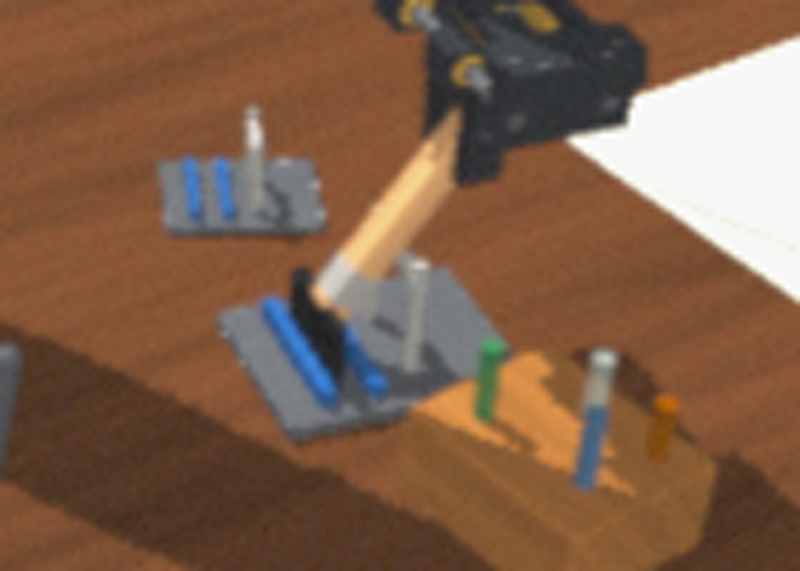

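View pics/wrist13.png

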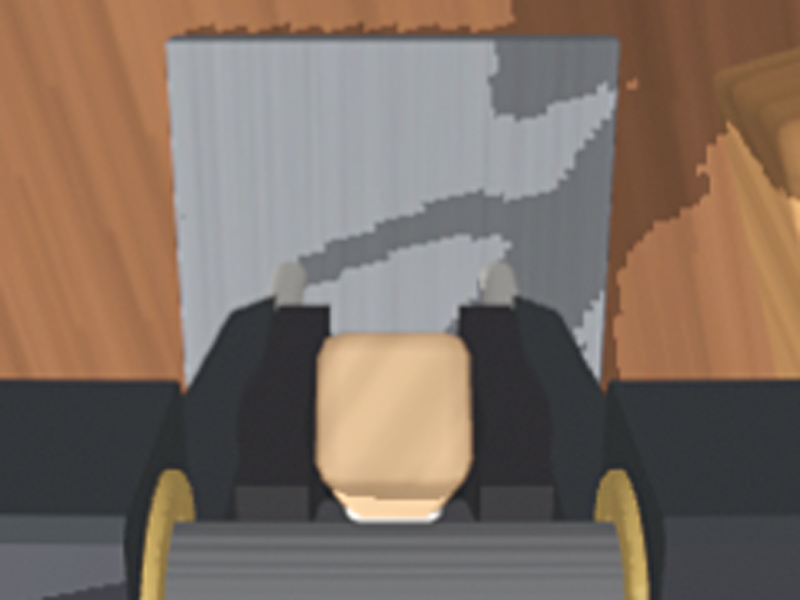

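There is light contact of 6 N upward and the blade is between the blue lips. I'm releasing.

```bash
python3 -m jog '[[0,0,-0.001,0,1],[0,0,0,0,0.7],[0,0,0,0,0.65],[0,0,0,0,0.6],[0,0,0,0,0.4],[0,0,0,0,0.2],[0,0,0,0,0],[0,0,0,0,0],[0,0,0,0,0],[0,0,0,0,0]]'
python3 - <<'E'
from h import *
for n,b in (("scene",(300,130,440,230)),("wrist",(200,150,440,330))):
    crop(r.snapshot(n)[:,:,::-1],*b,n+"14")
E
```

```text
clock: 24.5
tool_pos: [0.4689, 0.3073, 0.1082]
eef_rot: [0.993, -0.118, 0.0, -0.0]
contact_force: [1.2, -0.4, -0.0]
opening: 0.919
scene14 scale 5.714285714285714
wrist14 scale 3.3333333333333335
```

View pics/scene14.png

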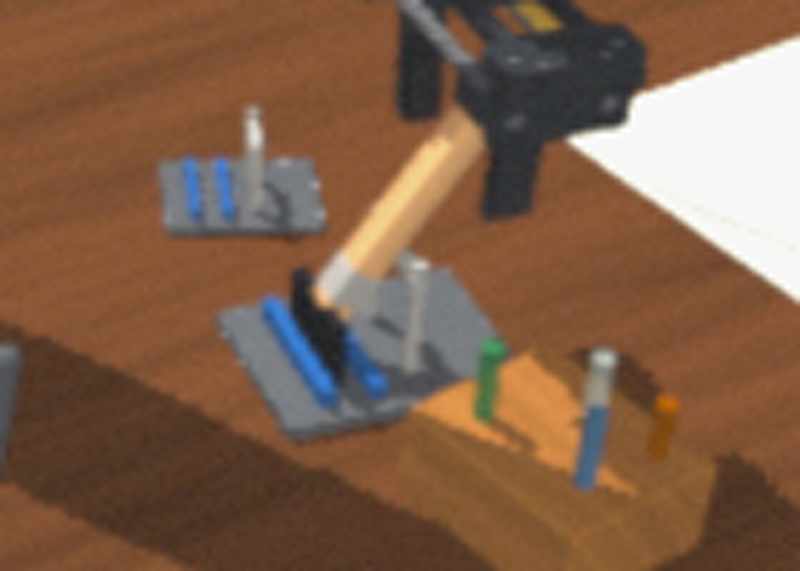

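View pics/wrist14.png

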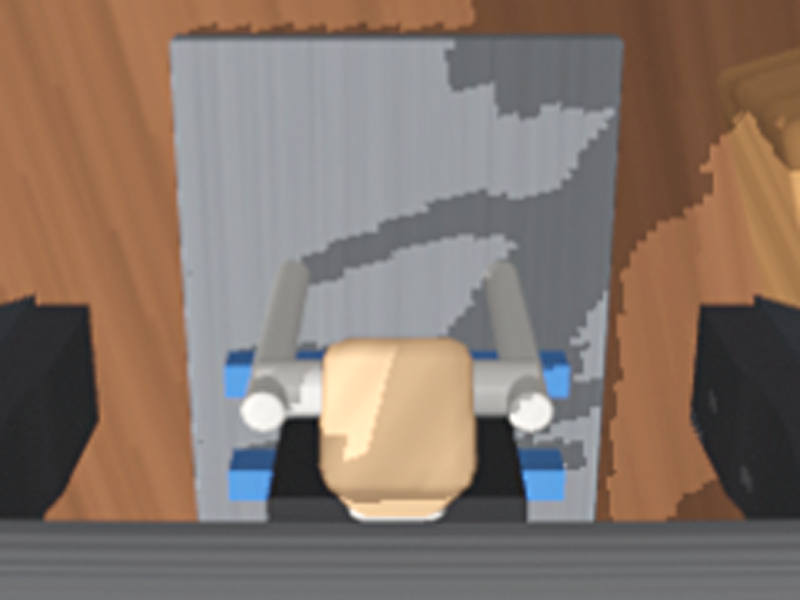

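```bash
python3 -m jog '[[0,0,-0.01,0,0],[0,0,-0.02,0,0],[0,0,-0.03,0,0],[0,0,-0.04,0,0],[0,0,-0.03,0,0],[0,0,0,0,0],[0,0,0,0,0]]'
python3 - <<'E'
from h import *
c=r.get_calibration("wrist");im=r.snapshot("wrist")[:,:,::-1]; crop(im,255,125,385,255,"w15",4.6); 
im=r.snapshot("scene")[:,:,::-1]; cv2.imwrite("pics/scene15raw.png",im); crop(im,200,210,300,285,"sc15",8)
crop(im,330,140,430,215,"sc15p",8)
from fit4 import p,yaw
c=r.get_calibration("scene")
d=r.cut_out("rod","scene")[0]; ys,xs=np.nonzero(d["pixels"]); print(d["score"],d["rect"])
mu=np.array([xs.mean(),ys.mean()]); C=np.cov(np.c_[xs,ys].T); w,v=np.linalg.eigh(C); a=v[:,1]*30
Rm=np.array([[np.cos(yaw),np.sin(yaw)],[-np.sin(yaw),np.cos(yaw)]])
E=[Rm@(onplane(c,mu+s*a,.0494)[0,:2]-p) for s in(-1,1)]; e=E[1]-E[0]; print(E,np.degrees(np.arctan2(e[1],e[0])))
for n in("jar","pot","marker"):
    for q in r.cut_out(n,"scene")[:2]: print(n,q["score"],q["rect"])
E
```

```text
clock: 25.3
tool_pos: [0.469, 0.3073, 0.2391]
eef_rot: [0.993, -0.118, 0.001, -0.001]
contact_force: [-0.4, -0.7, 0.1]
opening: 0.999
w15 scale 4.6
sc15 scale 8
sc15p scale 8
0.94 [237.9, 250.1, 267.1, 279.9]
[array([0.0692, 0.0764]), array([ 0.0651, -0.0858])] -91.47627350976371
jar 0.56 [156.6, 227.5, 182.2, 263.2]
pot 0.86 [352.5, 246.9, 386.3, 285.3]
marker 0.61 [310.9, 257.5, 315.4, 303.1]
```

View pics/w15.png

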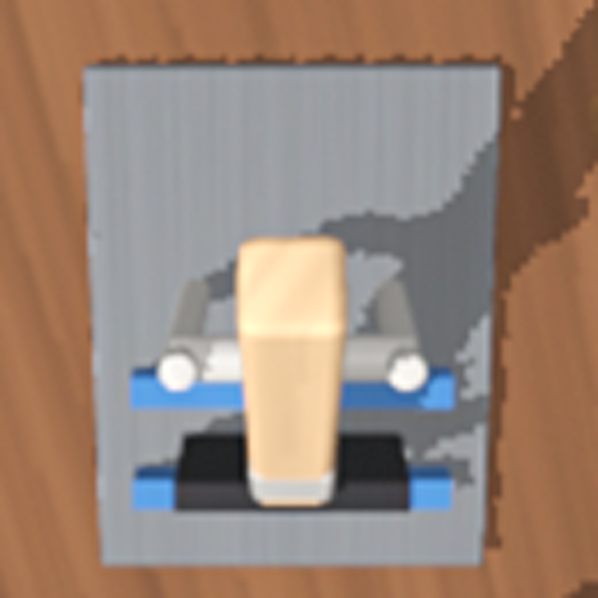

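View pics/sc15.png

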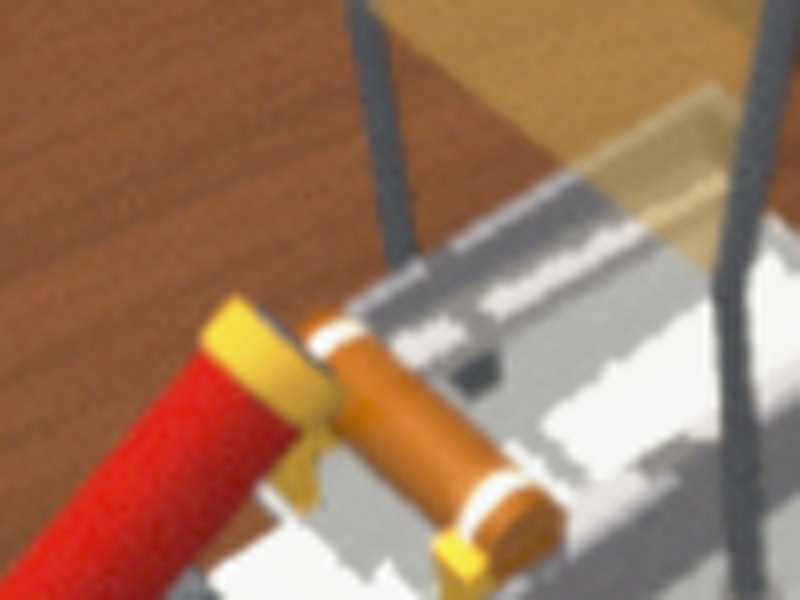

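View pics/sc15p.png

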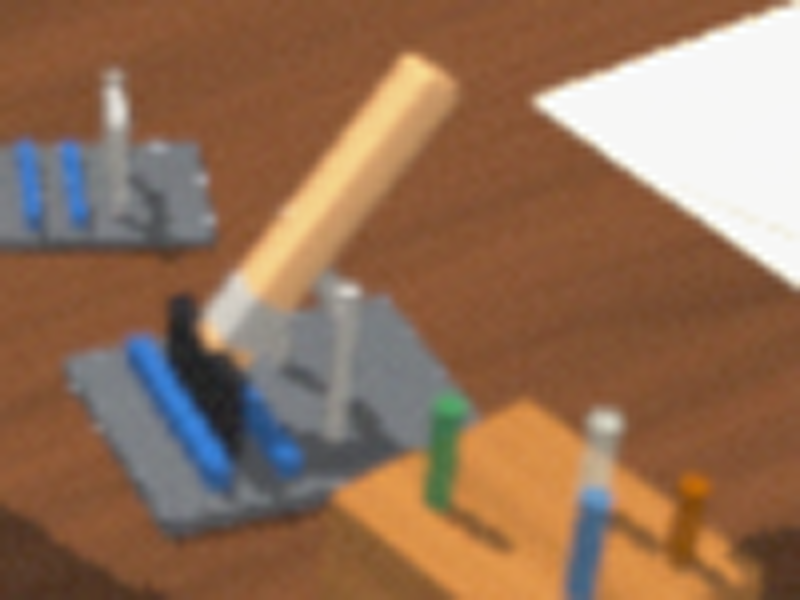

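Before and after match. The paddle is back between the lips with its handle on the bar, and the rod lies square in the cradle. The jar, cup and pen masks are where they were, and the gripper is clear.

```bash
python3 -c "
from plant import r
print(r.get_state()['clock'], r.finish_job())"
```

```text
the job is handed in; nothing more can be done
25.6 None
```

I took the paddle from the middle-sized rest, rolled the amber rod up the track into the cradle, put the paddle back in its rest and handed the job in at 25.6 s. No verdict was reported.

- **The roll:** The blade pushed the rod up slowly, but with the tool pointing down I estimated the gripper body would meet the shield posts once the rod was about x ≈ 30 mm. I backed the rod down a little, ran it up again smoothly to about 0.22 m/s commanded, and stopped the blade short. The rod coasted the last 30 mm or so over the crest, so that stretch was not escorted by the blade. I did not measure the rod's speed; I estimate it peaked at about 0.25 m/s, against the 0.35 m/s limit.

- **Rod, last checks:** It lies against both end stops. The scene and wrist cameras put it at x ≈ 67 mm against the nominal 65 mm. The same track fit read the rod about 2 mm too far up-track at the start, so this agrees. The angle measured 1.5° off square (limit 3.5°).

- **Paddle, last checks:** It stands released between the lips with its handle on the bar, looking the same as before pick-up. It touched down 3 mm higher at the tool than at pick-up, which suggests a small slip in the grip.

- **Surroundings:** The jar, cup and pen were where they had been, to within a few pixels. The gripper was lifted clear and the force reading was about zero.

- **Camera disagreement:** The cameras differed by 2–4 mm on the track and rest positions. I relied on the wrist camera for both.

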